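# Wheel the potted part into its curing dock

### The job

Roll the little caddy with the potted part by its handlebar to the curing dock: keep all its wheels on the table, push it until both nose castors trail straight, then steer it into the two wheel tracks and press it home gently, only until the red hook drops behind the nose bar and without ramming the spring buffers to their stops. Keep the part standing on its tray, leave the other things where they lie, and let go of the caddy.

Things in the scene. Friction and masses are not known exactly. Their poses are not given: they have to be found in the camera images.
- caddy: Bench caddy: grey tray 160 x 110 mm (x, y), floor 39 mm and rim 52 mm above the table, on four 24 mm wheels, 8 mm wide, at y = +-42 mm; with its load about 0.7 kg. Origin on the table under the tray's centre; x points forward (to the nose), z up. The rear wheels (x = -55 mm) do not swivel; the nose wheels are swivel castors with pivots at x = +55 mm.
- handlebar (a point): Middle of the caddy's handlebar: a round black rubber grip, 14 mm thick and 56 mm long, running across the caddy (along its y), 86 mm behind the caddy's origin and 130 mm above the table; open space above and below it. Axes as the caddy's.
- castor_l (a point): Hub of the left nose castor's wheel (caddy side +y), 12 mm above the table. It trails 12 mm from its pivot, which is at x = +55, y = +42 mm of the caddy: trailing straight it lies at x = +43, y = +42 mm. Rolling straight about 40 mm swings a castor from crosswise to nearly straight; from pointing forward it takes about 80 mm.
- castor_r (a point): Hub of the right nose castor's wheel, as the left one, with its pivot at x = +55 mm, y = -42 mm of the caddy. Only a castor that stands on the table swings round: a firm grip that tips the caddy even slightly can hold one just clear of it; letting go of the bar for a moment sets all wheels down again.
- nose_bar (a point): Middle of the steel nose bar, 8 mm thick and 76 mm long, across the caddy's front at x = +112 mm, 42 mm above the table: the dock's hook catches behind it.
- dock: Docking bay fixed to the table: two wheel tracks, and behind them a blue latch head with a red hook and two spring buffers. Origin on the table at the mouth, midway between the tracks; x points into the bay (the way the caddy goes in), z up. Caddy and dock must never press on each other with more than 25 N, sideways in the tracks included.
- track_l (a point): Mouth of the left wheel track (dock side +y): on the table midway between the track's two aluminium walls, which are 14 mm high, 14 mm apart and run from here 160 mm into the bay; over the 30 mm before this point they flare to about 38 mm apart. A castor standing crosswise does not fit and jams. Axes as the dock's.
- track_r (a point): Mouth of the right wheel track (dock side -y), as the left one; the tracks are 84 mm apart.
- latch (a joint): Angle of the dock's red hook (rad), growing as it lifts: 0 hanging free, up to about 0.28 while the nose bar slides under its tip, about 0.11 once dropped behind the bar. The latch head is clamped anywhere in a 28 mm range, where is not told: the hook drops with the caddy's origin 87 to 117 mm into the bay. Over the 30 mm before, the bar lifts it with up to about 5 N.
- buffer (a joint): How far the dock's two spring buffers are squeezed (m): 0 when free, 0.0065 when they bottom out, hard. The nose bar meets them about 3 mm before the hook drops; they push back 1 N plus 1.5 N per mm, so the hook drops at about 6 N of push. Never squeeze them past 0.0055 (9 N), near their stops. Let go, they push the caddy back and hold it against the hook.
- potted_part: Potted part: a black cylinder 72 mm across with a cable stub on top, 73 mm high in all, standing loose on the caddy's tray. Origin at the centre of its underside, 39 mm above the table.
- tape_measure: Yellow tape measure, 64 x 76 x 31 mm, a loose bystander. Origin at the centre of its underside.
Things that resemble listed ones, but are neither listed nor needed, are in the scene too. Of the things like the potted_part, leave any that is brown; of the rest the larger one is meant.

How it is judged (in metres and radians):
On the way:
1. both nose castors trail straight (hub within 4 mm of the line behind its pivot) while the caddy is still outside the tracks (x of caddy in the frame of dock below -0.08 m and x of each of castor_l, castor_r in the frame of caddy below 0.05 m and y of castor_l in the frame of caddy between 0.038 and 0.046 m and y of castor_r in the frame of caddy between -0.046 and -0.038 m), for 0.1 s.
At the end, for the whole second after the job is handed in: The caddy stands in the dock on all its wheels, 82 to 119 mm in, within 6 mm of the middle and 0.1 rad of straight, at rest, with the hook dropped behind its nose bar (hook angle 0.07 to 0.17 rad); the potted part stands upright on its tray (x of caddy in the frame of dock between 0.082 and 0.119 m and y of caddy in the frame of dock between -0.006 and 0.006 m and angle between the x axis of caddy and the x axis of dock, either way round below 0.1 rad and angle between caddy's own z axis and vertical below 0.03 rad and height (world z) of caddy below 0.003 m and value of joint latch between 0.07 and 0.17 rad and linear speed of caddy below 0.01 m/s and z of potted_part in the frame of caddy between 0.034 and 0.044 m and angle between potted_part's own z axis and vertical below 0.1 rad); the robot touches nothing.
It fails at once if caddy and dock press on each other with more than 25 N (contact force between caddy and dock above 25 N).
It fails at once if the spring buffers are rammed against their stops (squeezed more than 5.5 mm) (value of joint buffer above 0.0055 m).
It fails at once if the caddy is lifted or tipped (origin more than 6 mm up, or tilted more than 0.08 rad) (height (world z) of caddy above 0.006 m or angle between caddy's own z axis and vertical above 0.08 rad).
It fails at once if the potted part tips (more than 0.35 rad) or leaves the tray (angle between potted_part's own z axis and vertical above 0.35 rad or height (world z) of potted_part below 0.03 m or height (world z) of potted_part above 0.065 m).
It fails at once if the tape measure is moved more than 10 mm (distance of tape_measure from where it was at the start of the episode above 0.01 m).
It also fails if it takes over 66 s, if anything falls off the work surface, if the arm or the gripper's body presses on something with over 40 N, if the wrist force passes 120 N, or if a joint passes its speed limit or range.

### The arm

A 6-joint arm with a two-finger parallel gripper is mounted at the origin on the work surface; the furniture and walls round the work are solid. World frame = base frame: x ahead of the robot, y to its left, z up, the work surface at z = 0. Lengths are in mm, angles in rad, forces in N, time in s.
With the tool pointing down it reaches from about 400 to 925 mm from the base axis. Payload 12.5 kg.
Tool frame: the origin (TCP) lies on the mounting face of the last link; the fingertips stand 190 mm ahead of it and the grasp point (between the pads) lies 171 mm ahead of it (env.grasp_offset is the distance from the TCP to the grasp point, in mm); z points along the fingers, y is the direction in which the jaws open and shut (so a half turn about z gives the same grasp; the last joint's range is limited). The gripper opens to 95 mm and grips with 3 to 60 N. Pads are 20 mm wide; open, the fingers measure 119 mm over their backs; the gripper's body (75 mm by 180 mm) begins 59 mm behind the grasp point.
Start: joints at [1.118, 0.491, 1.559, -0, 1.092, -0.106], TCP at [212.408, 587.799, 404.761] pointing down, gripper open.
Joint ranges: [-3.1, 3.1], [-0.84, 2.19], [0.05, 2.79], [-1.13, 4.28], [0.06, 2.93], [-2.69, 2.69]. Speed limits (rad/s): [2.22, 2.22, 2.79, 3.14, 3.14, 3.14].

### API

Orientations are given as [roll, pitch, yaw] about the fixed x, y, z axes, in that order (R = Rz(yaw) Ry(pitch) Rx(roll)).
In Python, from cell import env, viewer gives the robot as it stands.
- The arm moves only by the tool play_rows, never from a script. Its argument "increments" is a list of rows, each an object of numbers: "dx", "dy", "dz": the shift along the tool's x, y, z in mm; "rx", "ry", "rz": the turn, a rotation vector about the tool's x, y, z in units of 6 degrees (1.0 is 6 degrees). A call has 1 to 8 rows; each row is the pose to reach, as a shift and turn from the pose measured when the call began, along the tool's axes at that moment; what a row does not reach only later rows make up. A row lasts 1/12 s, in which the tool goes at most 41.7 mm and 7.16 degrees, less where a joint would pass 70% of its speed; a pose out of reach is approached as far as the arm can. A call with a gripper value outside its range is refused whole. "fingers" is the opening, from 0 (shut) to 1 (fully open), set as the call begins (left out, the last holds). The fingers move at their own pace and stop on an object; the grip force is fixed at half the most. Time passes only in rows, so rows that repeat a pose let the fingers close. It gives the time, the measured TCP pose, the force and the opening at its end, in the units of the state.
- env.state(): the state, without advancing time (a new reading comes with each control period).
- viewer.read_camera(name): name is "scene" or "top" or "wrist"; returns a dict with "image" (480x640x3 uint8, red, green, blue), "fx", "fy", "cx", "cy" (pixels), "rvec" (rotation vector, rad) and "tvec" (3), from world to camera coordinates, as OpenCV has them. Camera axes: x right, y down, z forward; pixel columns grow to the right and rows downward; lengths in mm; the calibration is good to about 2 mm. A picture is of the moment at which its call begins. There is no depth.
- env.job_done(): hands the job in, once; it reports no verdict.
The state is a dict: "t": time; "joints": joint angles; "qvel": joint speeds; "tau": joint torques, N m; "eef_pos": TCP position; "tcp_rot": TCP orientation; "ft_force": force on the tool from outside, world axes, zero at the start; "moment": the same for the moment, N m; "opening": opening from 0.0 (shut) to 1.0 (fully open).
Only numpy, scipy, OpenCV 4.12 (cv2) and the standard library are available. Lean on these libraries where they do the work, as an engineer would, in place of code of your own. Each camera call takes 0.05 s, during which the arm holds its last target.

## Working session

There is one attempt and no reset: what is moved stays moved. The work goes in short steps, Python scripts to look and compute and a tool call to move; the robot and the scene stay as the last step left them, time stands still between calls to the robot, and variables do not carry over. Pictures are saved under pics/ and viewed, and the job is handed in when it is done.

Besides the shell and the picture viewer there is one more tool, called after "Call:" as a command line: name --argument value ..., lists and objects as JSON in quotes. play_rows: Moves the arm, as the interface text tells. Its arguments: {"type":"object","properties":{"increments":{"type":"array","items":{"type":"object","properties":{"dx":{"type":"number"},"dy":{"type":"number"},"dz":{"type":"number"},"rx":{"type":"number"},"ry":{"type":"number"},"rz":{"type":"number"}}}},"fingers":{"type":"number"}},"required":["increments"]}

```bash
ls; mkdir -p pics
cat > h.py <<'E'
import numpy as np, cv2
from cell import env, viewer
def cam(n):
    return viewer.read_camera(n)
def save(c,fn,box=None,scale=1):
    im=c["image"][:,:,::-1]
    if box: x0,y0,x1,y1=box; im=im[y0:y1,x0:x1]
    if scale!=1: im=cv2.resize(im,None,fx=scale,fy=scale,interpolation=cv2.INTER_CUBIC)
    cv2.imwrite(fn,im)
def K(c): return np.array([[c["fx"],0,c["cx"]],[0,c["fy"],c["cy"]],[0,0,1.]])
def ray(c,px,z):
    R,_=cv2.Rodrigues(np.array(c["rvec"],float)); t=np.array(c["tvec"],float).reshape(3)
    C=-R.T@t; d=R.T@np.linalg.inv(K(c))@np.array([px[0],px[1],1.])
    return C+d*(z-C[2])/d[2]
def proj(c,P):
    p,_=cv2.projectPoints(np.array(P,float).reshape(-1,1,3),np.array(c["rvec"],float),np.array(c["tvec"],float),K(c),None)
    return p.reshape(-1,2)
E
python3 - <<'E'
from h import *
print(env.state(), env.grasp_offset)
for n in ("scene","top","wrist"):
    c=cam(n); save(c,f"pics/{n}0.png")
    R,_=cv2.Rodrigues(np.array(c["rvec"],float)); print(n,c["fx"],(-R.T@np.array(c["tvec"]).reshape(3)).round(), R[2].round(2))
E
```

```text
pics
{'t': 0.0, 'joints': array([ 1.11842324e+00,  4.91548687e-01,  1.55941992e+00, -3.85635270e-05,
        1.09169695e+00, -1.05597594e-01]), 'qvel': array([-0.00012409, -0.00133134,  0.00024374,  0.00062325,  0.00053687,
        0.00079969]), 'tau': array([-9.62730774e-04, -6.12654161e+01, -2.58176619e+01,  6.92340592e-02,
        4.83113027e-02, -7.35503886e-05]), 'eef_pos': array([212.38523153, 587.77952039, 404.17856101]), 'tcp_rot': array([-3.14052212e+00, -7.90737477e-05,  2.79483491e+00]), 'ft_force': array([0.42130798, 0.06646396, 0.49118197]), 'moment': array([0.05038227, 0.00345315, 0.02446454]), 'opening': 1.0002833792393195} 171.3
scene 464.55226229141965 [ -25. -616. 1084.] [ 0.45  0.49 -0.75]
top 493.1684879078214 [ 325.   55. 1444.] [ 0.16 -0.02 -0.99]
wrist 357.5096482531722 [135. 616. 382.] [ 0.27 -0.1  -0.96]
```

View pics/scene0.png

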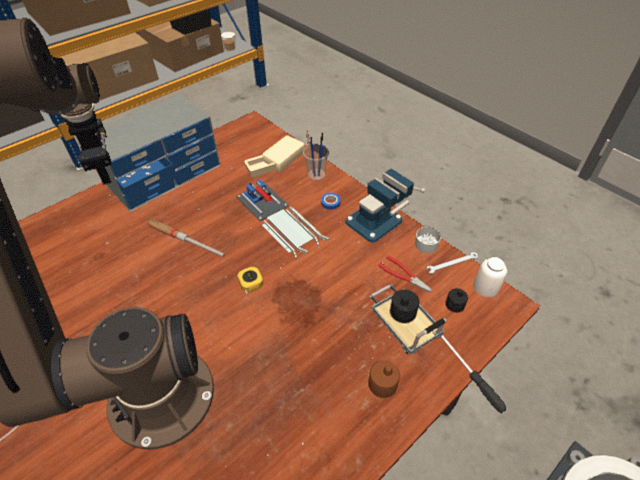

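View pics/top0.png

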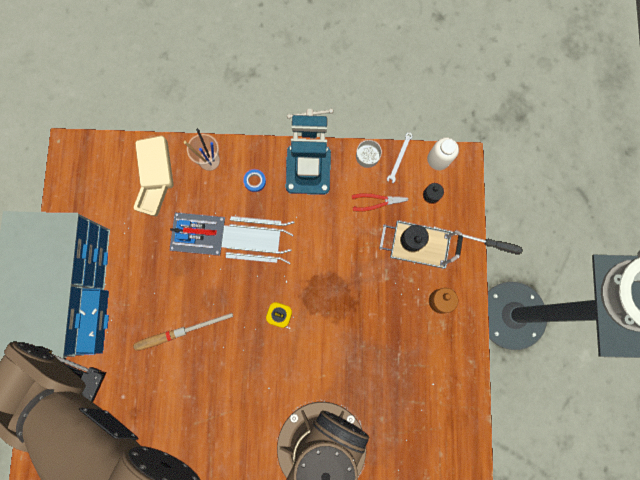

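View pics/wrist0.png

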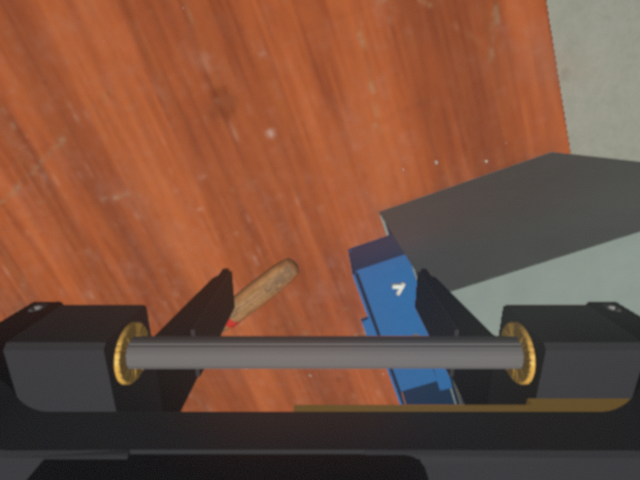

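Run:
```python
from h import *
c=cam("top"); save(c,"pics/t1.png",(360,180,530,310),4.5); save(c,"pics/t2.png",(160,190,310,290),5)
c=cam("scene"); save(c,"pics/s1.png",(350,240,520,420),4);save(c,"pics/s2.png",(220,160,350,290),5)
```

```text
(no output)
```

View pics/t1.png

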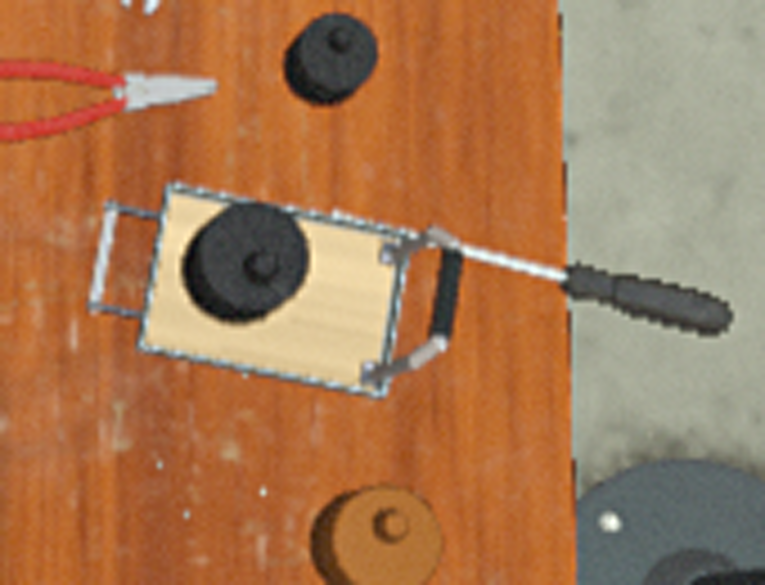

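View pics/t2.png

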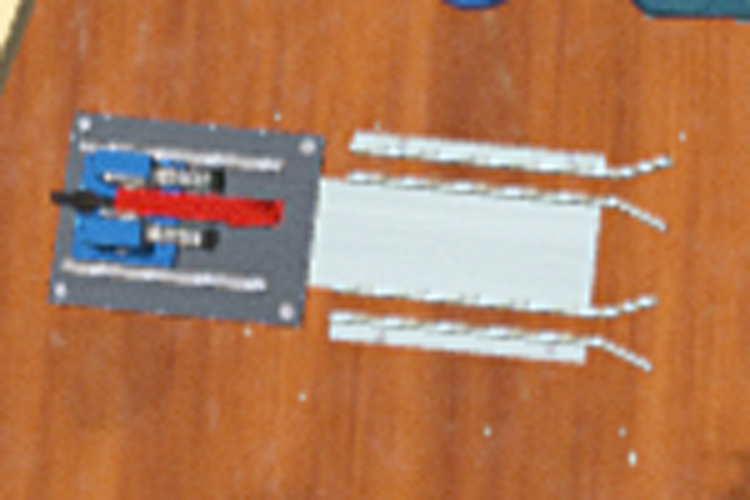

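View pics/s1.png

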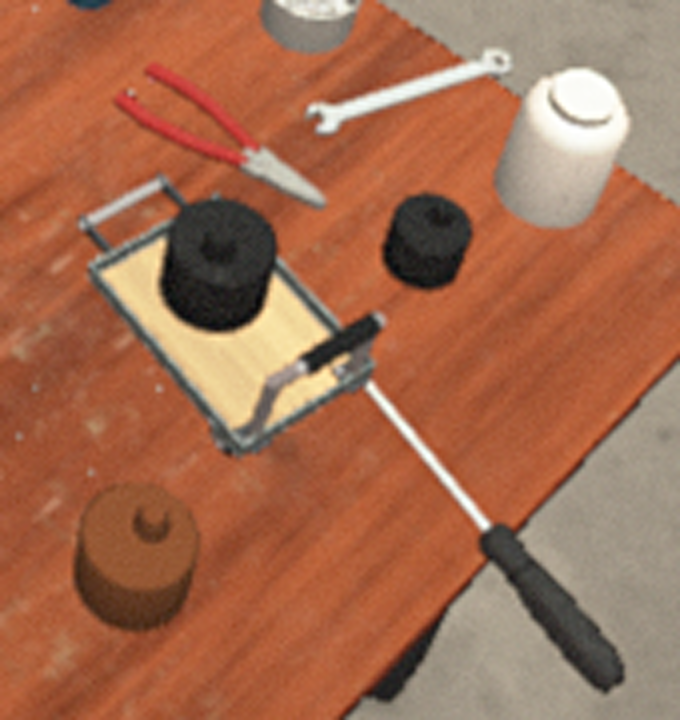

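View pics/s2.png

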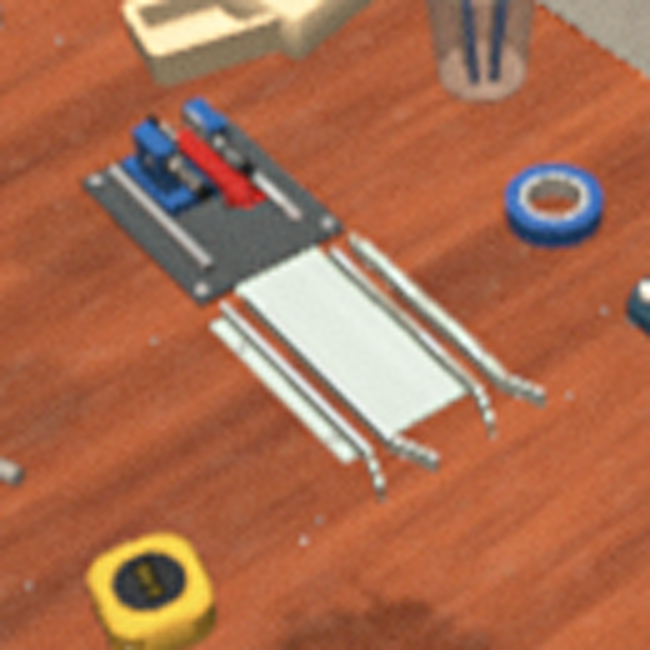

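```bash
cat >> h.py <<'E'
from scipy.optimize import least_squares
def fitpose(c,model,pix):
    # planar pose (x,y,th) of model points (mm)
    model=np.array(model,float); pix=np.array(pix,float)
    def w(p):
        cs,s=np.cos(p[2]),np.sin(p[2]); M=model.copy()
        M[:,0]=p[0]+cs*model[:,0]-s*model[:,1]; M[:,1]=p[1]+s*model[:,0]+cs*model[:,1]; return M
    g=np.mean([ray(c,q,m[2]) for q,m in zip(pix,model)],0)
    best=None
    for t0 in np.arange(-3,3.2,.5):
        r=least_squares(lambda p:(proj(c,w(p))-pix).ravel(),[g[0],g[1],t0],x_scale=[10,10,.1])
        if best is None or r.cost<best.cost: best=r
    return best.x, (proj(c,w(best.x))-pix).round(1)
E
python3 - <<'E'
from h import *
c=cam("top")
pc=lambda L,s,o:[(a/s+o[0],b/s+o[1]) for a,b in L]
# caddy: FR,FL,RL,RR rim z52, nose bar ends, handle ends
m=[(80,-55,52),(80,55,52),(-80,55,52),(-80,-55,52),(112,-38,42),(112,38,42),(-86,-28,130),(-86,28,130)]
px=pc([(172,185),(143,350),(385,395),(412,235),(110,205),(95,308),(455,250),(438,342)],4.5,(360,180))
print(fitpose(c,m,px))
d=pc([(610,188),(596,327),(352,164),(338,303)],5,(160,190))
for q in d: print(ray(c,q,14).round(1))
m=[(0,-42,14),(0,42,14),(150,-42,14),(150,42,14)]
print(fitpose(c,m[:2],d[:2]))
for q in pc([(83,123),(307,147),(288,312),(60,290)],5,(160,190)): print(ray(c,q,3).round(1))
for q in [(267,303),(292,328)]: print('tape',ray(c,q,31).round())
print('smallblk',ray(c,(433,193),40).round(),'screw',ray(c,(462,236),5),ray(c,(486,242),5))
E
```

```text
(array([ 571.09162704, -275.6747358 ,    1.39679888]), array([[-0.6, -0.6],
       [-0.7, -0.4],
       [ 0.4,  0.7],
       [ 0.3, -0.7],
       [ 0.8, -0.9],
       [-0.5,  1.5],
       [-0.2,  0.4],
       [ 0.5, -0.2]]))
[616.  129.3  14. ]
[532.8 134.4  14. ]
[625.8 281.7  14. ]
[542.7 285.5  14. ]
(array([574.38966993, 131.86279879,   1.50882137]), array([[ 0. , -0.1],
       [-0. ,  0.1]]))
[648.2 444.    3. ]
[637.6 310.7   3. ]
[538.1 316.2   3. ]
[547.3 450.3   3. ]
tape [393. 163.  31.]
tape [324.  90.  31.]
smallblk [ 728. -314.   40.] screw [ 608.38442337 -408.40115739    5.        ] [ 592.2763043 -480.2237687    5.       ]
```

```bash
cat >> h.py <<'E'
from scipy.spatial.transform import Rotation as Ro
def Rt(s): return Ro.from_euler('xyz',s["tcp_rot"])
def go(target,yaw,s=None):
    s=s or env.state()
    R=Rt(s); Rg=Ro.from_euler('xyz',[np.pi,0,yaw])
    d=R.inv().apply(np.array(target)-np.array(s["eef_pos"]))
    r=np.degrees((R.inv()*Rg).as_rotvec())/6
    return d.round(1), r.round(2)
E
python3 - <<'E'
from h import *
print(go((530,370,400),2.968),go((640,0,400),2.968),go((556,-360,380),2.968))
E
```

```text
(array([-372.7,  -96.9,    4.6]), array([-0.  , -0.  , -1.65])) (array([-601.9, -407.5,    4.7]), array([-0.  , -0.  , -1.65])) (array([-645.3, -774.6,   24.7]), array([-0.  , -0.  , -1.65]))
```

Call:
play_rows --increments '[{"dx":-40,"dy":-10,"rz":-0.2},{"dx":-80,"dy":-20,"rz":-0.4},{"dx":-120,"dy":-30,"rz":-0.6},{"dx":-160,"dy":-41,"rz":-0.8},{"dx":-200,"dy":-52,"rz":-1.0},{"dx":-240,"dy":-62,"rz":-1.3},{"dx":-280,"dy":-72,"rz":-1.6},{"dx":-320,"dy":-83,"rz":-1.65}]' --fingers 0.42

```text
invalid input
```

Run:
```python
from h import *
s=env.state();print(s["t"],s["eef_pos"],s["tcp_rot"],s["opening"])
print(go((630,100,400),2.968),go((640,-50,400),2.968),go((556,-360,380),2.968))
```

```text
0.3 [212.41077361 587.80784496 404.57425828] [-3.14134838e+00 -2.86830155e-05  2.79477348e+00] 1.0006858500819922
(array([-558.5, -316.8,    4.6]), array([-0.  , -0.  , -1.65])) (array([-618.9, -454.5,    4.7]), array([-0.  , -0.  , -1.65])) (array([-645.3, -774.6,   24.7]), array([-0.  , -0.  , -1.65]))
```

Call:
play_rows --increments '[{"dx":-40,"dy":-10,"dz":0,"rx":0,"ry":0,"rz":-0.2},{"dx":-80,"dy":-20,"dz":0,"rx":0,"ry":0,"rz":-0.4},{"dx":-120,"dy":-30,"dz":0,"rx":0,"ry":0,"rz":-0.6},{"dx":-160,"dy":-41,"dz":0,"rx":0,"ry":0,"rz":-0.8},{"dx":-200,"dy":-52,"dz":0,"rx":0,"ry":0,"rz":-1.0},{"dx":-240,"dy":-62,"dz":0,"rx":0,"ry":0,"rz":-1.3},{"dx":-280,"dy":-72,"dz":0,"rx":0,"ry":0,"rz":-1.6},{"dx":-320,"dy":-83,"dz":0,"rx":0,"ry":0,"rz":-1.65}]' --fingers 0.42

```text
t: 0.97
eef_pos: [486.6, 399.6, 404.6]
tcp_rot: [-3.141, -0.0, 2.969]
ft_force: [0.1, 1.0, -0.0]
opening: 0.498
```

Run:
```python
from h import *
s=env.state();print(s["t"],s["eef_pos"],s["tcp_rot"],s["opening"])
print(go((630,100,400),2.968),go((640,-50,400),2.968),go((556,-360,380),2.968))
```

```text
0.9667 [486.62843979 399.57241256 404.6386437 ] [-3.14143275e+00 -2.56714574e-05  2.96948992e+00] 0.49796364557552997
(array([-192.6, -270.6,    4.7]), array([-0.  , -0.  ,  0.01])) (array([-228.1, -416.7,    4.7]), array([-0.  , -0.  ,  0.01])) (array([-198.4, -736.5,   24.8]), array([-0.  , -0.  ,  0.01]))
```

Call:
play_rows --increments '[{"dx":-24,"dy":-34,"dz":0,"rx":0,"ry":0,"rz":0},{"dx":-48,"dy":-68,"dz":0,"rx":0,"ry":0,"rz":0},{"dx":-72,"dy":-101,"dz":0,"rx":0,"ry":0,"rz":0},{"dx":-96,"dy":-135,"dz":0,"rx":0,"ry":0,"rz":0},{"dx":-120,"dy":-169,"dz":0,"rx":0,"ry":0,"rz":0},{"dx":-144,"dy":-203,"dz":0,"rx":0,"ry":0,"rz":0},{"dx":-168,"dy":-237,"dz":0,"rx":0,"ry":0,"rz":0},{"dx":-193,"dy":-271,"dz":0,"rx":0,"ry":0,"rz":0}]'

```text
t: 1.63
eef_pos: [630.3, 98.6, 404.8]
tcp_rot: [-3.141, 0.0, 2.969]
ft_force: [-0.0, 0.5, -0.3]
opening: 0.423
```

Run:
```python
from h import *
s=env.state();print(s["t"],s["eef_pos"],s["tcp_rot"],s["opening"])
print(go((556,-360,390),2.968))
```

```text
1.6333 [630.28261779  98.61532814 404.78125372] [-3.14149929e+00  2.38235655e-05  2.96942340e+00] 0.4225200168646166
(array([  -5.4, -464.6,   14.8]), array([-0.  ,  0.  ,  0.01]))
```

Call:
play_rows --increments '[{"dx":0,"dy":-40,"dz":0,"rx":0,"ry":0,"rz":0},{"dx":0,"dy":-80,"dz":0,"rx":0,"ry":0,"rz":0},{"dx":0,"dy":-120,"dz":0,"rx":0,"ry":0,"rz":0},{"dx":0,"dy":-160,"dz":0,"rx":0,"ry":0,"rz":0},{"dx":0,"dy":-200,"dz":0,"rx":0,"ry":0,"rz":0},{"dx":0,"dy":-240,"dz":0,"rx":0,"ry":0,"rz":0},{"dx":0,"dy":-280,"dz":0,"rx":0,"ry":0,"rz":0},{"dx":0,"dy":-320,"dz":0,"rx":0,"ry":0,"rz":0}]'

```text
t: 2.3
eef_pos: [574.7, -218.5, 405.0]
tcp_rot: [-3.141, 0.0, 2.969]
ft_force: [0.9, -0.0, 0.4]
opening: 0.42
```

Run:
```python
from h import *
c=cam("wrist"); save(c,"pics/w1.png")
s=env.state();print(s["t"],s["eef_pos"],s["tcp_rot"],s["opening"])
print(go((556,-360,390),2.968))
```

```text
2.35 [ 573.85057099 -224.31717013  404.76188081] [-3.13941015e+00  5.34510599e-04  2.96628459e+00] 0.4222415397971433
(array([  -6.1, -136.7,   15.1]), array([-0.02,  0.01, -0.02]))
```

View pics/w1.png

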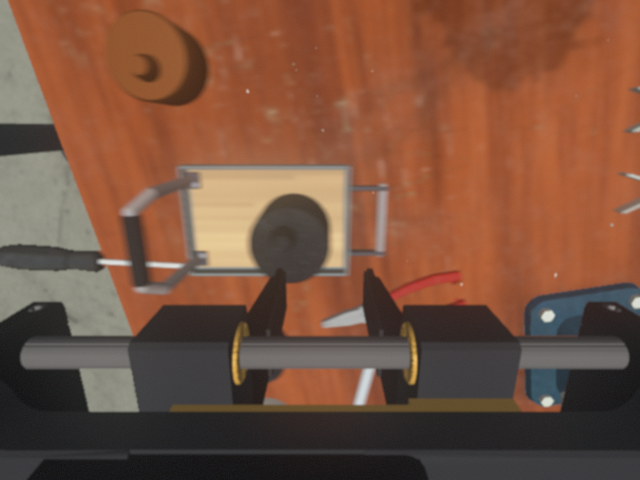

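Run:
```python
from h import *
c=cam("wrist"); save(c,"pics/w2.png",(100,140,420,310),2.5)
import pickle; pickle.dump({k:c[k] for k in c},open("w2.pkl","wb"))
```

```text
(no output)
```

View pics/w2.png

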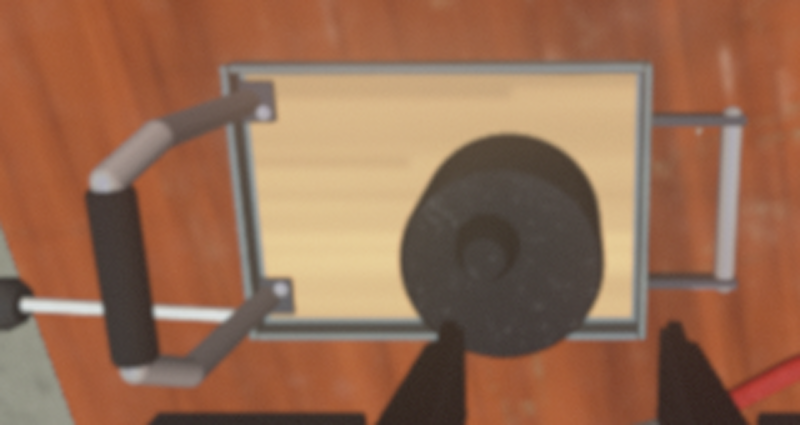

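Run:
```python
from h import *
import pickle; c=pickle.load(open("w2.pkl","rb"))
pc=lambda L:[(a/2.5+100,b/2.5+140) for a,b in L]
m=[(80,-55,52),(80,55,52),(-80,55,52),(-80,-55,52),(112,-34,42),(112,34,42),(-86,-28,130),(-86,28,130)]
px=pc([(645,337),(651,65),(222,68),(255,337),(725,283),(733,121),(136,362),(110,190)])
p,r=fitpose(c,m[:4]+m[6:],px[:4]+px[6:]); print(p,r)
p4,r=fitpose(c,m[:4],px[:4]); print(p4,r)
cs,s=np.cos(p[2]),np.sin(p[2])
def tc(w): d=w[:2]-p[:2]; return (cs*d[0]+s*d[1],-s*d[0]+cs*d[1])
for q in pc([(25,305),(100,309),(235,316)]): print('screw',tc(ray(c,q,4)))
b=p[:2]-86*np.array([cs,s]); print('bar',b, ray(c,pc([(123,276)])[0],130))
print(go((b[0],b[1],400),p[2]+np.pi/2), env.state()["eef_pos"])
```

```text
[ 573.29181255 -270.29440959    1.40126421] [[ 1.5  1.3]
 [ 1.7 -1.1]
 [-1.6 -1.1]
 [-2.   2.1]
 [ 0.4  0.8]
 [-0.1 -0.9]]
[ 573.25409761 -270.1977675     1.40132146] [[ 1.6  1.2]
 [ 1.8 -1.1]
 [-1.5 -1.2]
 [-1.9  2.1]]
screw (np.float64(-198.5463995277825), np.float64(-56.93091720468402))
screw (np.float64(-164.77435497989742), np.float64(-59.08271265552281))
screw (np.float64(-103.75931465162263), np.float64(-62.871832144043))
bar [ 558.78179019 -355.06149784] [ 557.97782248 -355.04486616  130.        ]
(array([  -8.2, -134.2,    4.8]), array([-0.01,  0.  , -0.07])) [ 574.37882716 -221.48574183  404.62543302]
```

Call:
play_rows --increments '[{"dx":-3,"dy":-35,"dz":3,"rx":0,"ry":0,"rz":0},{"dx":-6,"dy":-70,"dz":6,"rx":0,"ry":0,"rz":0},{"dx":-8,"dy":-105,"dz":10,"rx":0,"ry":0,"rz":-0.05},{"dx":-8,"dy":-130,"dz":15,"rx":0,"ry":0,"rz":-0.05},{"dx":-8,"dy":-134,"dz":20,"rx":0,"ry":0,"rz":-0.05},{"dx":-8,"dy":-134,"dz":20,"rx":0,"ry":0,"rz":-0.05},{"dx":-8,"dy":-134,"dz":20,"rx":0,"ry":0,"rz":-0.05}]'

```text
t: 2.98
eef_pos: [558.9, -354.0, 384.4]
tcp_rot: [-3.141, -0.001, 2.97]
ft_force: [0.4, 0.0, -0.4]
opening: 0.421
```

Run:
```python
from h import *
c=cam("wrist"); save(c,"pics/w3.png")
s=env.state();print(s["t"],s["eef_pos"],s["tcp_rot"],s["opening"],s["ft_force"])
import pickle; pickle.dump({k:c[k] for k in c},open("w3.pkl","wb"))
```

```text
3.0333 [ 559.05746886 -353.54991911  384.86669868] [-3.14101143e+00 -3.70745739e-06  2.97071226e+00] 0.4187475857873515 [-0.4613529  -0.00401981  0.73668942]
```

View pics/w3.png

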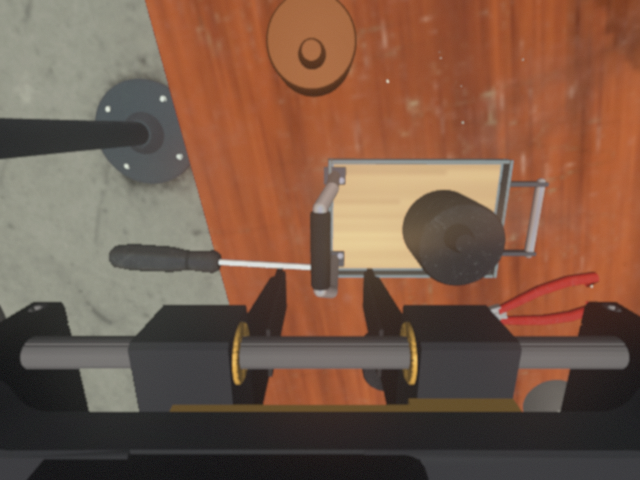

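Run:
```python
from h import *
import pickle; c=pickle.load(open("w3.pkl","rb"))
s=env.state()
R=Rt(s)
for L in (171.3,190): print('gp px',proj(c,np.array(s["eef_pos"])+R.apply([0,0,L])))
a=ray(c,(321,213),130);b=ray(c,(323,287),130); print(a,b,(a+b)/2,np.linalg.norm(a-b), np.degrees(0))
print('yaw dir',np.arctan2(*(a-b)[[1,0]])-np.pi/2)
m=[(80,-55,52),(80,55,52),(-80,55,52),(-80,-55,52),(-86,-28,130),(-86,28,130)]
px=[(497,277),(512,161),(329,161),(337,275),(323,287),(321,213)]
print(fitpose(c,m,px))
```

```text
gp px [[324.40047797 310.74954816]]
gp px [[324.34215386 292.8371336 ]]
[ 532.25024205 -351.20039061  130.        ] [ 585.6845007  -359.21298826  130.        ] [ 558.96737137 -355.20668944  130.        ] 54.03167329453525 0.0
yaw dir 1.4219528894452536
(array([ 573.28890727, -270.32743651,   -4.87540824]), array([[ 2.4,  0.3],
       [ 4.2, -2.5],
       [-0.1, -0.7],
       [-7.4,  3.9],
       [-0.4,  1.7],
       [ 0.7, -0.9]]))
```

Call:
play_rows --increments '[{"dx":0,"dy":-1.5,"dz":20,"rx":0,"ry":0,"rz":0},{"dx":0,"dy":-1.5,"dz":40,"rx":0,"ry":0,"rz":0},{"dx":0,"dy":-1.5,"dz":60,"rx":0,"ry":0,"rz":0},{"dx":0,"dy":-1.5,"dz":75,"rx":0,"ry":0,"rz":0},{"dx":0,"dy":-1.5,"dz":84,"rx":0,"ry":0,"rz":0},{"dx":0,"dy":-1.5,"dz":84,"rx":0,"ry":0,"rz":0},{"dx":0,"dy":-1.5,"dz":84,"rx":0,"ry":0,"rz":0}]'

```text
t: 3.62
eef_pos: [559.3, -354.4, 301.5]
tcp_rot: [-3.141, 0.0, 2.972]
ft_force: [0.1, 0.1, 0.2]
opening: 0.417
```

Call:
play_rows --increments '[{"dx":0,"dy":0,"dz":0,"rx":0,"ry":0,"rz":0},{"dx":0,"dy":0,"dz":0,"rx":0,"ry":0,"rz":0},{"dx":0,"dy":0,"dz":0,"rx":0,"ry":0,"rz":0},{"dx":0,"dy":0,"dz":0,"rx":0,"ry":0,"rz":0}]' --fingers 0.19

```text
t: 3.95
eef_pos: [559.3, -354.3, 302.1]
tcp_rot: [-3.14, 0.001, 2.972]
ft_force: [-0.5, -0.4, -0.3]
opening: 0.213
```

Run:
```python
from h import *
s=env.state();print(s["t"],s["eef_pos"],s["tcp_rot"],s["opening"],s["ft_force"])
c=cam("wrist"); save(c,"pics/w4.png")
```

```text
3.95 [ 559.28776386 -354.33469728  302.10872849] [-3.14048691e+00  1.03056309e-03  2.97170128e+00] 0.21343742430250326 [-0.49560261 -0.43841063 -0.27323463]
```

View pics/w4.png

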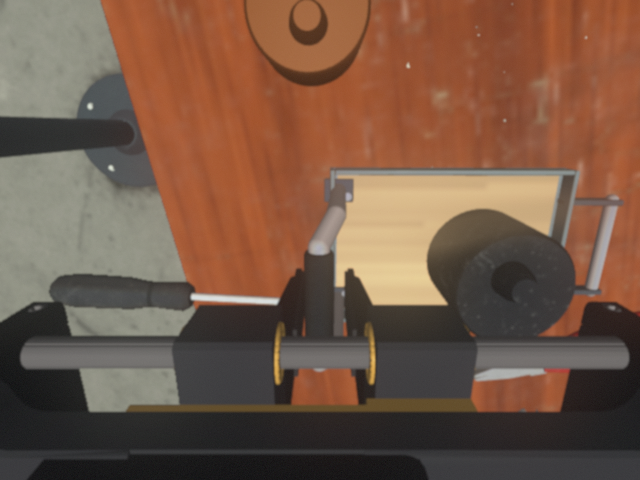

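```bash
cat >> h.py <<'E'
DOCK=[574.4,131.9,1.508]
def todock(p,D=None):
    D=D or DOCK; c,s=np.cos(D[2]),np.sin(D[2]); d=np.array(p[:2])-D[:2]
    return np.array([c*d[0]+s*d[1],-s*d[0]+c*d[1],p[2]-D[2]])
def fromdock(q,D=None):
    D=D or DOCK; c,s=np.cos(D[2]),np.sin(D[2])
    return np.array([D[0]+c*q[0]-s*q[1],D[1]+s*q[0]+c*q[1],q[2]+D[2]])
def path(cad,xend=-125,D=None,step=10,n=40,off=0.0):
    """caddy pose(world) -> list of (caddy dock pose, grasp-point world xy, heading)"""
    q=todock(cad,D); A=np.array([q[0]-55*np.cos(q[2]),q[1]-55*np.sin(q[2])])
    xe=xend-55; L=xe-A[0]; m0=np.tan(q[2]); out=[]
    for k in range(n+1):
        x=A[0]+k*step
        u=min(max((x-A[0])/L,0),1)
        y=A[1]*(2*u**3-3*u**2+1)+m0*L*(u**3-2*u**2+u)
        dy=(A[1]*(6*u*u-6*u)+m0*L*(3*u*u-4*u+1))/L if u<1 else 0
        th=np.arctan(dy)
        h=np.array([x-(31-off)*np.cos(th),y-(31-off)*np.sin(th),th])
        o=np.array([x+55*np.cos(th),y+55*np.sin(th),th])
        out.append((o,fromdock(h,D)))
    return out
def rows(pts,s=None):
    s=s or env.state()
    for o,h in pts:
        d,r=go((h[0],h[1],s["eef_pos"][2]),h[2]+np.pi/2,s)
        print("caddy",o.round(2),"->",d[:2],"rz",r[2])
E
python3 - <<'E'
from h import *
P=path((573,-270.5,1.403))
rows(P)
E
```

```text
caddy [-4.0169e+02 -2.3860e+01 -1.0000e-01] -> [ 0.4 -1. ] rz -0.02
caddy [-3.9155e+02 -2.3220e+01 -8.0000e-02] -> [-0.3  9. ] rz -0.29
caddy [-3.8146e+02 -2.2390e+01 -5.0000e-02] -> [-0.7 19.1] rz -0.54
caddy [-3.7141e+02 -2.1400e+01 -3.0000e-02] -> [-0.7 29.1] rz -0.78
caddy [-361.39  -20.28   -0.  ] -> [-0.5 39.1] rz -1.0
caddy [-3.514e+02 -1.904e+01  2.000e-02] -> [-0.  49.1] rz -1.2
caddy [-3.4143e+02 -1.7690e+01  4.0000e-02] -> [ 0.8 59.1] rz -1.39
caddy [-3.3148e+02 -1.6270e+01  6.0000e-02] -> [ 1.8 69.1] rz -1.55
caddy [-3.2153e+02 -1.4790e+01  7.0000e-02] -> [ 3.  79.1] rz -1.7
caddy [-3.1159e+02 -1.3260e+01  8.0000e-02] -> [ 4.4 89. ] rz -1.83
caddy [-3.0165e+02 -1.1710e+01  1.0000e-01] -> [ 6.  98.9] rz -1.94
caddy [-2.917e+02 -1.016e+01  1.100e-01] -> [  7.8 108.8] rz -2.04
caddy [-2.8175e+02 -8.6100e+00  1.1000e-01] -> [  9.7 118.7] rz -2.11
caddy [-2.7179e+02 -7.1000e+00  1.2000e-01] -> [ 11.8 128.5] rz -2.17
caddy [-2.6182e+02 -5.6300e+00  1.2000e-01] -> [ 13.9 138.4] rz -2.21
caddy [-2.5184e+02 -4.2300e+00  1.3000e-01] -> [ 16.2 148.2] rz -2.24
caddy [-2.4184e+02 -2.9
[... 832 characters left out ...]
      0.  ] -> [ 45.1 275.6] rz -1.02
caddy [-111.39    0.      0.  ] -> [ 46.2 285.5] rz -1.02
caddy [-101.39    0.      0.  ] -> [ 47.2 295.5] rz -1.02
caddy [-91.39   0.     0.  ] -> [ 48.3 305.4] rz -1.02
caddy [-81.39   0.     0.  ] -> [ 49.4 315.4] rz -1.02
caddy [-71.39   0.     0.  ] -> [ 50.5 325.3] rz -1.02
caddy [-61.39   0.     0.  ] -> [ 51.5 335.3] rz -1.02
caddy [-51.39   0.     0.  ] -> [ 52.6 345.2] rz -1.02
caddy [-41.39   0.     0.  ] -> [ 53.7 355.1] rz -1.02
caddy [-31.39   0.     0.  ] -> [ 54.7 365.1] rz -1.02
caddy [-21.39   0.     0.  ] -> [ 55.8 375. ] rz -1.02
caddy [-11.39   0.     0.  ] -> [ 56.9 385. ] rz -1.02
caddy [-1.39  0.    0.  ] -> [ 57.9 394.9] rz -1.02
```

Call:
play_rows --increments '[{"dx":0,"dy":3,"dz":0,"rx":0,"ry":0,"rz":-0.1},{"dx":0,"dy":7,"dz":0,"rx":0,"ry":0,"rz":-0.2},{"dx":0,"dy":12,"dz":0,"rx":0,"ry":0,"rz":-0.3},{"dx":-0.5,"dy":17,"dz":0,"rx":0,"ry":0,"rz":-0.4},{"dx":-0.5,"dy":22,"dz":0,"rx":0,"ry":0,"rz":-0.6},{"dx":-0.5,"dy":27,"dz":0,"rx":0,"ry":0,"rz":-0.7},{"dx":-0.5,"dy":32,"dz":0,"rx":0,"ry":0,"rz":-0.85},{"dx":-0.5,"dy":37,"dz":0,"rx":0,"ry":0,"rz":-0.95}]' --fingers 0.17

```text
t: 4.67
eef_pos: [566.2, -317.3, 301.9]
tcp_rot: [-3.141, 0.001, 3.073]
ft_force: [-0.0, -1.9, 0.5]
opening: 0.171
```

Run:
```python
from h import *
s=env.state();print(s["t"],s["eef_pos"],s["tcp_rot"],s["opening"],s["ft_force"])
c=cam("wrist"); save(c,"pics/w5.png")
```

```text
4.6667 [ 566.16276426 -317.3401785   301.90772725] [-3.14050520e+00  7.49092302e-04  3.07287674e+00] 0.17135061861814369 [-0.04830121 -1.87952756  0.52486003]
```

View pics/w5.png

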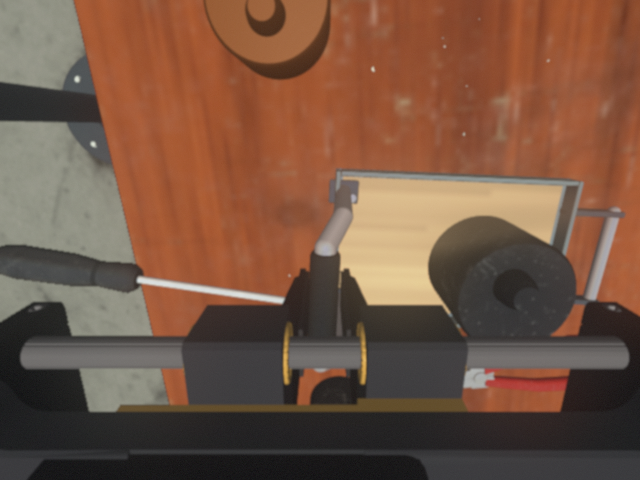

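Run:
```python
from h import *
P=path((573,-270.5,1.403))
rows(P[4:18])
```

```text
caddy [-361.39  -20.28   -0.  ] -> [-0.   0.7] rz -0.03
caddy [-3.514e+02 -1.904e+01  2.000e-02] -> [-0.5 10.7] rz -0.23
caddy [-3.4143e+02 -1.7690e+01  4.0000e-02] -> [-0.8 20.8] rz -0.41
caddy [-3.3148e+02 -1.6270e+01  6.0000e-02] -> [-0.8 30.8] rz -0.58
caddy [-3.2153e+02 -1.4790e+01  7.0000e-02] -> [-0.6 40.8] rz -0.73
caddy [-3.1159e+02 -1.3260e+01  8.0000e-02] -> [-0.2 50.8] rz -0.85
caddy [-3.0165e+02 -1.1710e+01  1.0000e-01] -> [ 0.4 60.9] rz -0.97
caddy [-2.917e+02 -1.016e+01  1.100e-01] -> [ 1.2 70.9] rz -1.06
caddy [-2.8175e+02 -8.6100e+00  1.1000e-01] -> [ 2.1 80.9] rz -1.14
caddy [-2.7179e+02 -7.1000e+00  1.2000e-01] -> [ 3.1 90.9] rz -1.2
caddy [-2.6182e+02 -5.6300e+00  1.2000e-01] -> [  4.3 100.9] rz -1.24
caddy [-2.5184e+02 -4.2300e+00  1.3000e-01] -> [  5.5 110.9] rz -1.26
caddy [-2.4184e+02 -2.9100e+00  1.3000e-01] -> [  6.8 120.9] rz -1.27
caddy [-2.3183e+02 -1.6900e+00  1.3000e-01] -> [  8.2 130.9] rz -1.26
```

Call:
play_rows --increments '[{"dx":0,"dy":6,"dz":0,"rx":0,"ry":0,"rz":-0.15},{"dx":-0.5,"dy":12,"dz":0,"rx":0,"ry":0,"rz":-0.25},{"dx":-0.8,"dy":19,"dz":0,"rx":0,"ry":0,"rz":-0.4},{"dx":-0.8,"dy":26,"dz":0,"rx":0,"ry":0,"rz":-0.5},{"dx":-0.8,"dy":34,"dz":0,"rx":0,"ry":0,"rz":-0.65},{"dx":-0.6,"dy":42,"dz":0,"rx":0,"ry":0,"rz":-0.75},{"dx":-0.2,"dy":51,"dz":0,"rx":0,"ry":0,"rz":-0.85},{"dx":0.4,"dy":60,"dz":0,"rx":0,"ry":0,"rz":-0.95}]'

```text
t: 5.38
eef_pos: [570.0, -255.8, 301.9]
tcp_rot: [-3.141, 0.001, -3.109]
ft_force: [1.0, -1.4, -0.5]
opening: 0.169
```

Run:
```python
from h import *
s=env.state();print(s["t"],s["eef_pos"],s["tcp_rot"],s["opening"],s["ft_force"])
c=cam("top"); save(c,"pics/t6.png",(300,180,460,300),5); save(c,"pics/t6f.png")
P=path((573,-270.5,1.403))
rows(P[9:26])
```

```text
5.3833 [ 570.02274446 -255.78085123  301.9062077 ] [-3.14077786e+00  8.21182757e-04 -3.10921073e+00] 0.16924595264168132 [ 1.01898015 -1.42275444 -0.47087435]
caddy [-3.1159e+02 -1.3260e+01  8.0000e-02] -> [  0.5 -11.5] rz 0.12
caddy [-3.0165e+02 -1.1710e+01  1.0000e-01] -> [ 0.1 -1.5] rz 0.0
caddy [-2.917e+02 -1.016e+01  1.100e-01] -> [-0.2  8.5] rz -0.09
caddy [-2.8175e+02 -8.6100e+00  1.1000e-01] -> [-0.3 18.6] rz -0.17
caddy [-2.7179e+02 -7.1000e+00  1.2000e-01] -> [-0.3 28.7] rz -0.23
caddy [-2.6182e+02 -5.6300e+00  1.2000e-01] -> [-0.2 38.8] rz -0.27
caddy [-2.5184e+02 -4.2300e+00  1.3000e-01] -> [ 0.  48.8] rz -0.29
caddy [-2.4184e+02 -2.9100e+00  1.3000e-01] -> [ 0.3 58.9] rz -0.3
caddy [-2.3183e+02 -1.6900e+00  1.3000e-01] -> [ 0.7 69. ] rz -0.29
caddy [-2.2181e+02 -5.9000e-01  1.2000e-01] -> [ 1.1 79.1] rz -0.26
caddy [-2.1178e+02  3.7000e-01  1.2000e-01] -> [ 1.5 89.1] rz -0.21
caddy [-2.0174e+02  1.1600e+00  1.1000e-01] -> [ 1.9 99.2] rz -0.15
caddy [-1.9169e+02  1.7900e+00  1.0000e-01] -> [  2.2 109.2] rz -0.07
caddy [-1.8163e+02  2.2100e+00  9.0000e-02] -> [  2.6 119.3] rz 0.03
caddy [-1.7157e+02  2.4200e+00  8.0000e-02] -> [  2.9 129.3] rz 0.15
caddy [-1.6152e+02  2.3900e+00  7.0000e-02] -> [  3.1 139.4] rz 0.28
caddy [-1.5146e+02  2.1100e+00  5.0000e-02] -> [  3.2 149.4] rz 0.43
```

View pics/t6.png

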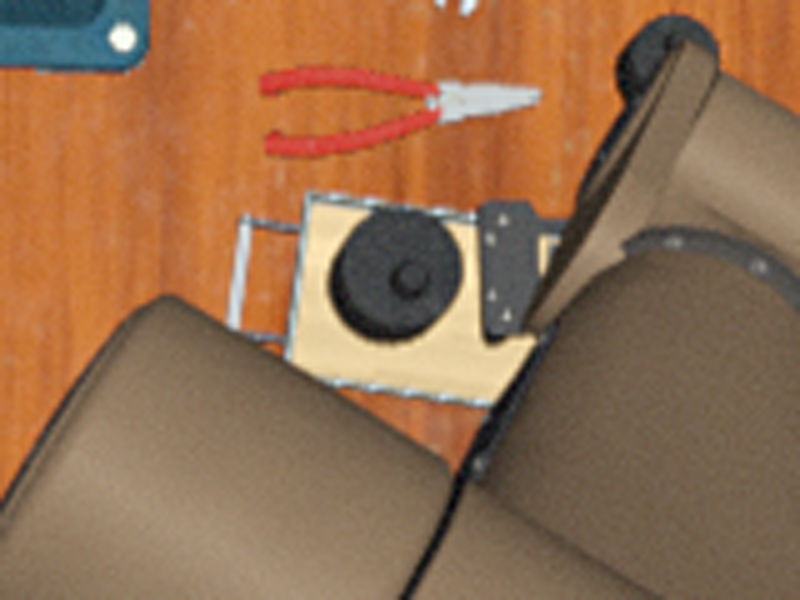

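Run:
```python
from h import *
c=cam("top")
pc=lambda L:[(a/5+300,b/5+180) for a,b in L]
m=[(80,-55,52),(80,55,52),(112,-37,42),(112,37,42)]
px=pc([(308,196),(288,360),(246,217),(235,328)])
p,r=fitpose(c,m,px); print(p,r,todock(p))
for q in pc([(308,196),(475,216),(290,378),(495,405)]): print(ray(c,q,52).round(1))
c=cam("wrist"); save(c,"pics/w6.png")
```

```text
[ 583.88275211 -175.79481621   -4.81639721] [[ 0.1 -2.4]
 [-0.3  2.1]
 [ 0.5 -1.2]
 [-0.3  1.4]] [-306.49324626  -28.77346888   -6.32439721]
[ 639.9 -101.7   52. ]
[ 631.  -198.7   52. ]
[533.2 -92.5  52. ]
[ 520.9 -210.2   52. ]
```

View pics/w6.png

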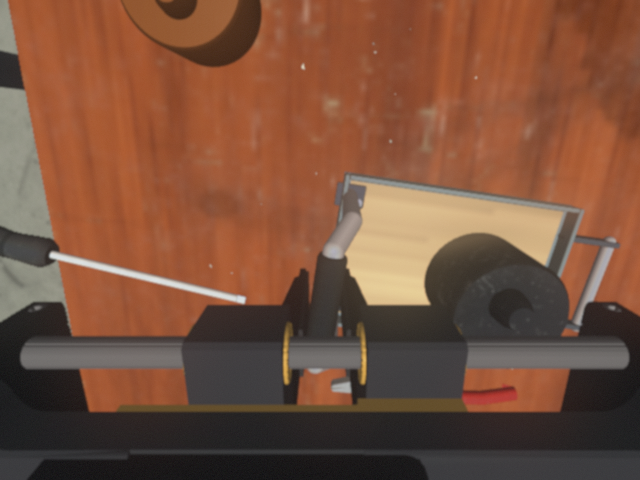

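```bash
sed -i 's/^DOCK=.*/DOCK=[576.1,137.3,1.508]/' h.py
python3 - <<'E'
from h import *
print(todock((578.7,-170.2,1.469)))
P=path((578.7,-170.2,1.469),xend=-110,n=24)
rows(P)
E
```

```text
[-3.06730742e+02 -2.18920573e+01 -3.90000000e-02]
caddy [-3.0673e+02 -2.1890e+01 -4.0000e-02] -> [0.1 0.1] rz 1.28
caddy [-296.69  -20.08   -0.  ] -> [-2.2  9.9] rz 0.93
caddy [-2.8671e+02 -1.8120e+01  3.0000e-02] -> [-4.  19.8] rz 0.62
caddy [-2.7679e+02 -1.6060e+01  6.0000e-02] -> [-5.4 29.8] rz 0.34
caddy [-2.6689e+02 -1.3940e+01  9.0000e-02] -> [-6.5 39.8] rz 0.1
caddy [-2.570e+02 -1.179e+01  1.100e-01] -> [-7.1 49.8] rz -0.11
caddy [-2.4712e+02 -9.6400e+00  1.2000e-01] -> [-7.5 59.9] rz -0.28
caddy [-2.3722e+02 -7.5400e+00  1.4000e-01] -> [-7.5 70. ] rz -0.42
caddy [-2.273e+02 -5.520e+00  1.500e-01] -> [-7.4 80.1] rz -0.52
caddy [-2.1736e+02 -3.6100e+00  1.6000e-01] -> [-7.  90.2] rz -0.58
caddy [-2.0739e+02 -1.8400e+00  1.6000e-01] -> [ -6.4 100.3] rz -0.61
caddy [-1.9738e+02 -2.6000e-01  1.6000e-01] -> [ -5.8 110.4] rz -0.61
caddy [-1.8735e+02  1.1000e+00  1.5000e-01] -> [ -5.  120.5] rz -0.57
caddy [-1.7728e+02  2.2000e+00  1.5000e-01] -> [ -4.2 130.6] rz -0.49
caddy [-1.6719e+02  3.0000e+00  1.4000e-01] -> [ -3.4 140.7] rz -0.38
caddy [-1.5709e+02  3.4700e+00  1.2000e-01] -> [ -2.6 150.7] rz -0.24
caddy [-1.4697e+02  3.5500e+00  1.0000e-01] -> [ -1.9 160.8] rz -0.06
caddy [-1.3686e+02  3.2200e+00  8.0000e-02] -> [ -1.2 170.8] rz 0.16
caddy [-1.2676e+02  2.4300e+00  5.0000e-02] -> [ -0.7 180.9] rz 0.41
caddy [-1.167e+02  1.150e+00  2.000e-02] -> [ -0.3 190.9] rz 0.7
caddy [-106.69    0.      0.  ] -> [ -0.5 200.9] rz 0.91
caddy [-96.69   0.     0.  ] -> [ -1.5 210.9] rz 0.91
caddy [-86.69   0.     0.  ] -> [ -2.4 220.9] rz 0.91
caddy [-76.69   0.     0.  ] -> [ -3.4 230.8] rz 0.91
caddy [-66.69   0.     0.  ] -> [ -4.3 240.8] rz 0.91
```

Call:
play_rows --increments '[{"dx":0,"dy":0,"dz":0,"rx":0,"ry":0,"rz":0.4},{"dx":0,"dy":0,"dz":0,"rx":0,"ry":0,"rz":0.8},{"dx":0,"dy":0,"dz":0,"rx":0,"ry":0,"rz":1.2},{"dx":0,"dy":0,"dz":0,"rx":0,"ry":0,"rz":1.28},{"dx":0,"dy":0,"dz":0,"rx":0,"ry":0,"rz":1.28}]'

```text
t: 5.95
eef_pos: [569.9, -256.1, 301.8]
tcp_rot: [-3.141, -0.0, 3.04]
ft_force: [-0.1, -0.6, 1.1]
opening: 0.169
```

Call:
play_rows --increments '[{"dx":0,"dy":0,"dz":0,"rx":0,"ry":0,"rz":0},{"dx":0,"dy":0,"dz":0,"rx":0,"ry":0,"rz":0}]' --fingers 0.155

```text
t: 6.12
eef_pos: [569.9, -256.3, 301.8]
tcp_rot: [-3.141, -0.0, 3.041]
ft_force: [-0.3, -0.2, -0.0]
opening: 0.154
```

Run:
```python
from h import *
s=env.state();print(s["t"],s["eef_pos"],s["tcp_rot"],s["opening"],s["ft_force"],s["moment"])
P=path((578.7,-170.2,1.469),xend=-110,n=24)
rows(P)
c=cam("wrist"); save(c,"pics/w7.png")
```

```text
6.1167 [ 569.88770604 -256.27531872  301.81036761] [-3.14117138e+00 -1.68556568e-04  3.04118509e+00] 0.15360116953316819 [-0.34330052 -0.16456259 -0.02996684] [0.00046141 0.03405187 0.00268547]
caddy [-3.0673e+02 -2.1890e+01 -4.0000e-02] -> [-0.   0.5] rz 0.01
caddy [-296.69  -20.08   -0.  ] -> [-1.  10.5] rz -0.34
caddy [-2.8671e+02 -1.8120e+01  3.0000e-02] -> [-1.5 20.6] rz -0.65
caddy [-2.7679e+02 -1.6060e+01  6.0000e-02] -> [-1.6 30.6] rz -0.93
caddy [-2.6689e+02 -1.3940e+01  9.0000e-02] -> [-1.2 40.7] rz -1.17
caddy [-2.570e+02 -1.179e+01  1.100e-01] -> [-0.6 50.7] rz -1.38
caddy [-2.4712e+02 -9.6400e+00  1.2000e-01] -> [ 0.4 60.8] rz -1.55
caddy [-2.3722e+02 -7.5400e+00  1.4000e-01] -> [ 1.7 70.8] rz -1.69
caddy [-2.273e+02 -5.520e+00  1.500e-01] -> [ 3.2 80.8] rz -1.79
caddy [-2.1736e+02 -3.6100e+00  1.6000e-01] -> [ 4.9 90.8] rz -1.85
caddy [-2.0739e+02 -1.8400e+00  1.6000e-01] -> [  6.8 100.7] rz -1.88
caddy [-1.9738e+02 -2.6000e-01  1.6000e-01] -> [  8.8 110.6] rz -1.88
caddy [-1.8735e+02  1.1000e+00  1.5000e-01] -> [ 10.9 120.5] rz -1.84
caddy [-1.7728e+02  2.2000e+00  1.5000e-01] -> [ 13.  130.4] rz -1.76
caddy [-1.6719e+02  3.0000e+00  1.4000e-01] -> [ 15.2 140.3] rz -1.65
caddy [-1.5709e+02  3.4700e+00  1.2000e-01] -> [ 17.3 150.2] rz -1.51
caddy [-1.4697e+02  3.5500e+00  1.0000e-01] -> [ 19.4 160. ] rz -1.33
caddy [-1.3686e+02  3.2200e+00  8.0000e-02] -> [ 21.3 169.9] rz -1.11
caddy [-1.2676e+02  2.4300e+00  5.0000e-02] -> [ 23.2 179.8] rz -0.86
caddy [-1.167e+02  1.150e+00  2.000e-02] -> [ 24.9 189.7] rz -0.57
caddy [-106.69    0.      0.  ] -> [ 26.  199.7] rz -0.36
caddy [-96.69   0.     0.  ] -> [ 26.4 209.7] rz -0.36
caddy [-86.69   0.     0.  ] -> [ 26.8 219.6] rz -0.36
caddy [-76.69   0.     0.  ] -> [ 27.2 229.6] rz -0.36
caddy [-66.69   0.     0.  ] -> [ 27.5 239.6] rz -0.36
```

View pics/w7.png

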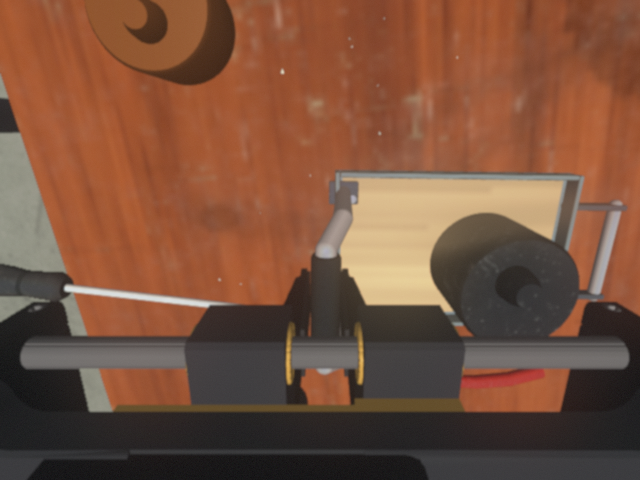

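Call:
play_rows --increments '[{"dx":-0.4,"dy":4,"dz":0,"rx":0,"ry":0,"rz":-0.14},{"dx":-0.8,"dy":9,"dz":0,"rx":0,"ry":0,"rz":-0.3},{"dx":-1.3,"dy":15,"dz":0,"rx":0,"ry":0,"rz":-0.48},{"dx":-1.5,"dy":21,"dz":0,"rx":0,"ry":0,"rz":-0.66},{"dx":-1.6,"dy":28,"dz":0,"rx":0,"ry":0,"rz":-0.86},{"dx":-1.5,"dy":35,"dz":0,"rx":0,"ry":0,"rz":-1.04},{"dx":-1.1,"dy":43,"dz":0,"rx":0,"ry":0,"rz":-1.22},{"dx":-0.6,"dy":51,"dz":0,"rx":0,"ry":0,"rz":-1.38}]'

```text
t: 6.83
eef_pos: [575.8, -204.6, 301.8]
tcp_rot: [-3.141, 0.0, -3.096]
ft_force: [1.4, 0.5, -0.8]
opening: 0.156
```

Run:
```python
from h import *
s=env.state();print(s["t"],s["eef_pos"],s["tcp_rot"],s["opening"],s["ft_force"],s["moment"])
P=path((578.7,-170.2,1.469),xend=-110,n=24)
rows(P[4:22])
c=cam("wrist"); save(c,"pics/w8.png")
```

```text
6.8333 [ 575.76084879 -204.6171126   301.82197346] [-3.14114166e+00  1.94197646e-04 -3.09568621e+00] 0.156380776180333 [ 1.37792387  0.52710321 -0.79678911] [-0.03932716 -0.28023016 -0.13706953]
caddy [-2.6689e+02 -1.3940e+01  9.0000e-02] -> [  1.1 -11.3] rz 0.22
caddy [-2.570e+02 -1.179e+01  1.100e-01] -> [ 0.3 -1.2] rz 0.02
caddy [-2.4712e+02 -9.6400e+00  1.2000e-01] -> [-0.2  8.8] rz -0.15
caddy [-2.3722e+02 -7.5400e+00  1.4000e-01] -> [-0.4 18.9] rz -0.29
caddy [-2.273e+02 -5.520e+00  1.500e-01] -> [-0.4 29.1] rz -0.39
caddy [-2.1736e+02 -3.6100e+00  1.6000e-01] -> [-0.1 39.2] rz -0.45
caddy [-2.0739e+02 -1.8400e+00  1.6000e-01] -> [ 0.3 49.3] rz -0.48
caddy [-1.9738e+02 -2.6000e-01  1.6000e-01] -> [ 0.8 59.4] rz -0.48
caddy [-1.8735e+02  1.1000e+00  1.5000e-01] -> [ 1.4 69.5] rz -0.44
caddy [-1.7728e+02  2.2000e+00  1.5000e-01] -> [ 2.1 79.6] rz -0.37
caddy [-1.6719e+02  3.0000e+00  1.4000e-01] -> [ 2.8 89.7] rz -0.26
caddy [-1.5709e+02  3.4700e+00  1.2000e-01] -> [ 3.5 99.8] rz -0.11
caddy [-1.4697e+02  3.5500e+00  1.0000e-01] -> [  4.1 109.8] rz 0.07
caddy [-1.3686e+02  3.2200e+00  8.0000e-02] -> [  4.6 119.9] rz 0.28
caddy [-1.2676e+02  2.4300e+00  5.0000e-02] -> [  5.  129.9] rz 0.54
caddy [-1.167e+02  1.150e+00  2.000e-02] -> [  5.2 140. ] rz 0.83
caddy [-106.69    0.      0.  ] -> [  4.9 150. ] rz 1.04
caddy [-96.69   0.     0.  ] -> [  3.8 159.9] rz 1.04
```

View pics/w8.png

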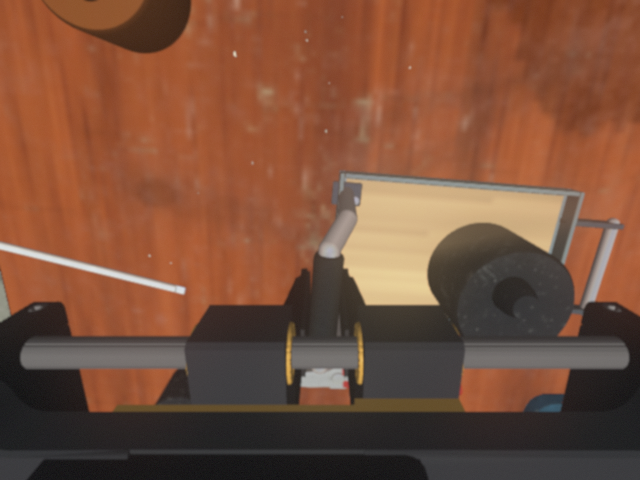

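```bash
cat >> h.py <<'E'
def hdg(c,a,b):
    A=ray(c,a,52);B=ray(c,b,52); d=B-A
    e=d[:2]/np.linalg.norm(d[:2]); th=np.arctan2(d[1],d[0])
    # a=rear-left corner, b=front-left corner
    l=np.array([-e[1],e[0]]); o1=A[:2]+80*e-55*l; o2=B[:2]-80*e-55*l
    return th,np.linalg.norm(d),o1,o2
E
python3 - <<'E'
from h import *
c=cam("wrist")
print(hdg(c,(343,173),(582,192)))
s=env.state(); th=1.55
print(s["eef_pos"][:2]+86*np.array([np.cos(th),np.sin(th)]), Rt(s).as_euler('xyz')[2]-np.pi/2+2*np.pi)
E
```

```text
(np.float64(1.538570325585258), np.float64(154.66351870689886), array([ 579.14499431, -115.13328995]), array([ 578.97305062, -120.46700047]))
[ 577.47335361 -118.0945247 ] 1.6169305852996638
```

Run:
```python
from h import *
s=env.state(); th=1.539
o=s["eef_pos"][:2]+86*np.array([np.cos(th),np.sin(th)]); print(o,todock((*o,th)))
P=path((578.8,-118.3,1.539),xend=-95,n=18)
rows(P)
```

```text
[ 578.41902178 -118.11939804] [-2.54770425e+02 -1.83433114e+01  3.10000000e-02]
caddy [-2.5493e+02 -1.8730e+01  3.0000e-02] -> [-0.4 -0.2] rz 0.74
caddy [-2.4503e+02 -1.6170e+01  7.0000e-02] -> [-2.1  9.7] rz 0.39
caddy [-2.3518e+02 -1.3570e+01  1.0000e-01] -> [-3.4 19.7] rz 0.08
caddy [-2.2534e+02 -1.0960e+01  1.3000e-01] -> [-4.1 29.8] rz -0.17
caddy [-2.1551e+02 -8.4000e+00  1.5000e-01] -> [-4.5 39.9] rz -0.38
caddy [-2.0564e+02 -5.9500e+00  1.6000e-01] -> [-4.5 50.1] rz -0.53
caddy [-1.9575e+02 -3.6300e+00  1.8000e-01] -> [-4.2 60.2] rz -0.64
caddy [-1.858e+02 -1.510e+00  1.800e-01] -> [-3.7 70.4] rz -0.69
caddy [-175.81    0.36    0.18] -> [-3.  80.5] rz -0.7
caddy [-165.76    1.94    0.18] -> [-2.1 90.6] rz -0.65
caddy [-155.67    3.17    0.17] -> [ -1.2 100.7] rz -0.56
caddy [-145.54    3.99    0.15] -> [ -0.2 110.8] rz -0.42
caddy [-1.3539e+02  4.3500e+00  1.3000e-01] -> [  0.8 120.9] rz -0.23
caddy [-1.2522e+02  4.1800e+00  1.1000e-01] -> [  1.7 131. ] rz 0.01
caddy [-1.1506e+02  3.4300e+00  8.0000e-02] -> [  2.5 141. ] rz 0.3
caddy [-1.0495e+02  2.0500e+00  4.0000e-02] -> [  3.1 151.1] rz 0.65
caddy [-94.9   0.    0. ] -> [  3.5 161.2] rz 1.04
caddy [-84.9   0.    0. ] -> [  2.4 171.1] rz 1.04
caddy [-74.9   0.    0. ] -> [  1.3 181. ] rz 1.04
```

Call:
play_rows --increments '[{"dx":-0.6,"dy":4,"dz":0,"rx":0,"ry":0,"rz":-0.1},{"dx":-1.8,"dy":9,"dz":0,"rx":0,"ry":0,"rz":-0.25},{"dx":-2.6,"dy":15,"dz":0,"rx":0,"ry":0,"rz":-0.42},{"dx":-3.4,"dy":21,"dz":0,"rx":0,"ry":0,"rz":-0.6},{"dx":-3.9,"dy":27,"dz":0,"rx":0,"ry":0,"rz":-0.75},{"dx":-4.3,"dy":34,"dz":0,"rx":0,"ry":0,"rz":-0.88},{"dx":-4.5,"dy":41,"dz":0,"rx":0,"ry":0,"rz":-1.0},{"dx":-4.5,"dy":48,"dz":0,"rx":0,"ry":0,"rz":-1.08}]' --fingers 0.15

```text
t: 7.6
eef_pos: [577.9, -155.1, 301.8]
tcp_rot: [3.141, -0.001, -2.981]
ft_force: [0.1, 0.3, -0.5]
opening: 0.152
```

Run:
```python
from h import *
s=env.state();print(s["t"],s["eef_pos"],s["tcp_rot"],s["opening"],s["ft_force"],s["moment"])
c=cam("wrist"); save(c,"pics/w9.png")
```

```text
7.6 [ 577.94274708 -155.12937898  301.7948353 ] [ 3.14140854e+00 -5.32526484e-04 -2.98098328e+00] 0.15168771293283212 [ 0.06338779  0.34629424 -0.48142634] [-0.01367305 -0.02061163 -0.01058014]
```

View pics/w9.png

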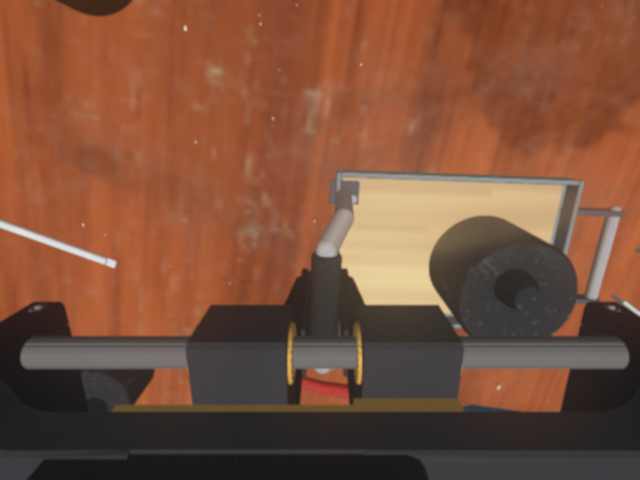

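Run:
```python
from h import *
c=cam("wrist")
th,L,o1,o2=hdg(c,(339,172),(582,181)); print(th,L,o1,o2)
s=env.state()
o=s["eef_pos"][:2]+86*np.array([np.cos(th),np.sin(th)]); print(o,todock((*o,th)))
for e in(-110,-95): rows(path((*o,th),xend=e,n=14)); print()
print(2*np.pi+s["tcp_rot"][2]-np.pi/2)
```

```text
1.6942749177396519 155.44851592626344 [567.3253795  -66.48341178] [567.88596327 -71.00024176]
[567.3227049  -69.30784285] [-2.06751430e+02 -4.20569357e+00  1.86274918e-01]
caddy [-2.0675e+02 -4.2100e+00  1.9000e-01] -> [0. 0.] rz 0.36
caddy [-196.87   -1.65    0.2 ] -> [-0.7 10.2] rz 0.25
caddy [-186.92    0.61    0.2 ] -> [-1.  20.4] rz 0.21
caddy [-176.89    2.5     0.2 ] -> [-1.2 30.6] rz 0.23
caddy [-166.78    3.94    0.19] -> [-1.2 40.8] rz 0.33
caddy [-156.61    4.86    0.17] -> [-1.1 51. ] rz 0.49
caddy [-146.4     5.16    0.15] -> [-1.  61.1] rz 0.72
caddy [-1.3617e+02  4.7700e+00  1.2000e-01] -> [-0.9 71.2] rz 1.02
caddy [-1.2596e+02  3.6100e+00  8.0000e-02] -> [-1.  81.4] rz 1.4
caddy [-1.1583e+02  1.5900e+00  3.0000e-02] -> [-1.2 91.5] rz 1.84
caddy [-105.8    0.     0. ] -> [ -2.4 101.5] rz 2.13
caddy [-95.8   0.    0. ] -> [ -4.6 111.2] rz 2.13
caddy [-85.8   0.    0. ] -> [ -6.8 121. ] rz 2.13
caddy [-75.8   0.    0. ] -> [ -9.1 130.7] rz 2.13
caddy [-65.8   0.    0. ] -> [-11.3 140.5] rz 2.13

caddy [-2.0675e+02 -4.2100e+00  1.9000e-01] -> [0. 0.] rz 0.36
caddy [-1.9676e+02 -2.2900e+00  1.9000e-01] -> [-0.4 10.2] rz 0.35
caddy [-1.8673e+02 -5.6000e-01  1.8000e-01] -> [-0.7 20.3] rz 0.38
caddy [-176.67    0.94    0.18] -> [-0.9 30.5] rz 0.44
caddy [-166.58    2.17    0.17] -> [-1.1 40.7] rz 0.53
caddy [-156.46    3.09    0.16] -> [-1.4 50.8] rz 0.65
caddy [-1.4633e+02  3.6800e+00  1.4000e-01] -> [-1.6 60.9] rz 0.81
caddy [-1.3619e+02  3.8800e+00  1.2000e-01] -> [-2. 71.] rz 1.0
caddy [-1.2605e+02  3.6700e+00  1.0000e-01] -> [-2.4 81.1] rz 1.23
caddy [-1.1593e+02  3.0000e+00  7.0000e-02] -> [-3.  91.1] rz 1.49
caddy [-1.0584e+02  1.8400e+00  4.0000e-02] -> [ -3.7 101.2] rz 1.78
caddy [-95.8    0.16   0.  ] -> [ -4.7 111.2] rz 2.11
caddy [-85.8   0.    0. ] -> [ -6.8 121. ] rz 2.13
caddy [-75.8   0.    0. ] -> [ -9.1 130.7] rz 2.13
caddy [-65.8   0.    0. ] -> [-11.3 140.5] rz 2.13

1.7314997145575286
```

Call:
play_rows --increments '[{"dx":-0.2,"dy":5,"dz":0,"rx":0,"ry":0,"rz":0.05},{"dx":-0.4,"dy":10,"dz":0,"rx":0,"ry":0,"rz":0.1},{"dx":-0.5,"dy":15,"dz":0,"rx":0,"ry":0,"rz":0.2},{"dx":-0.7,"dy":20,"dz":0,"rx":0,"ry":0,"rz":0.3},{"dx":-0.9,"dy":26,"dz":0,"rx":0,"ry":0,"rz":0.4},{"dx":-1,"dy":32,"dz":0,"rx":0,"ry":0,"rz":0.5},{"dx":-1.1,"dy":37,"dz":0,"rx":0,"ry":0,"rz":0.6},{"dx":-1.1,"dy":40,"dz":0,"rx":0,"ry":0,"rz":0.65}]'

```text
t: 8.37
eef_pos: [572.3, -114.2, 301.8]
tcp_rot: [3.141, -0.002, -3.049]
ft_force: [-2.3, -1.5, 2.0]
opening: 0.152
```

Run:
```python
from h import *
s=env.state();print(s["t"],s["eef_pos"],s["tcp_rot"],s["opening"],s["ft_force"],s["moment"])
c=cam("wrist"); save(c,"pics/w10.png"); save(c,"pics/w10b.png",(320,140,640,340),2.5)
c=cam("scene"); save(c,"pics/s10.png")
```

```text
8.3667 [ 572.29998328 -114.23883677  301.82470508] [ 3.14078699e+00 -1.59233811e-03 -3.04948157e+00] 0.15225123520985617 [-2.3252539  -1.46386001  2.02389508] [-0.09280333  0.45703959  0.12586548]
```

View pics/w10b.png

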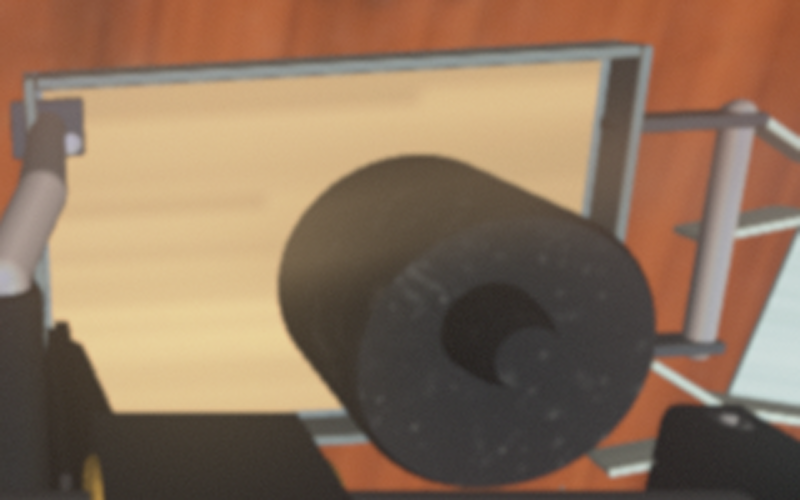

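View pics/s10.png

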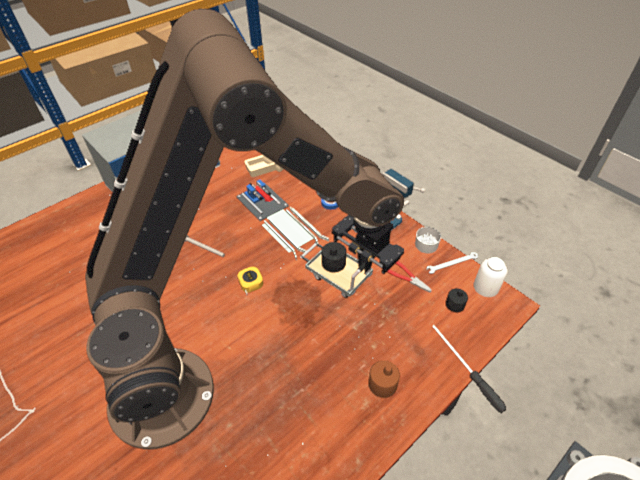

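Run:
```python
from h import *
c=cam("wrist")
pc=lambda a,b:(a/2.5+320,b/2.5+140)
th,L,o1,o2=hdg(c,pc(28,77),pc(650,44)); print(th,L,o1,o2)
s=env.state()
o=s["eef_pos"][:2]+86*np.array([np.cos(th),np.sin(th)]); print(o,todock((*o,th)))
for n,q,z in (("Lin",(675,230),14),("Rin",(652,365),14),("Rout",(590,460),14),("Lout",(768,120),14),("Lin_b",(800,212),14)):
    w=ray(c,pc(*q),z); print(n,w.round(1),todock((*w[:2],0))[:2].round(1))
# predicted tips
for n,q in (("Lin",(-30,23)),("Rin",(-30,-23)),("Rout",(-30,-61)),("Lout",(-30,61))):
    w=fromdock((*q,0)); print(n,(proj(c,[w[0],w[1],14])[0]-[320,140])*2.5)
c=cam("top"); save(c,"pics/t10.png",(180,180,420,300),3.3)
```

```text
1.7152835180871822 156.26635537417965 [559.84735864 -27.17456821] [560.3849474  -30.86930778]
[560.11426646 -29.59829384] [-167.5725161     5.480512      0.20728352]
Lin [549.8  91.9  14. ] [-47.   23.4]
Rin [595.2  98.3  14. ] [-37.7 -21.5]
Rout [631.2  87.8  14. ] [-45.9 -58.1]
Lout [513.7 109.3  14. ] [-31.9  60.5]
Lin_b [540.6 128.6  14. ] [-10.9  34.9]
Lin [726.50721438 239.22094804]
Rin [672.97623671 372.40307134]
Rout [632.21351917 473.81846687]
Lout [774.6301787  119.49366404]
```

View pics/t10.png

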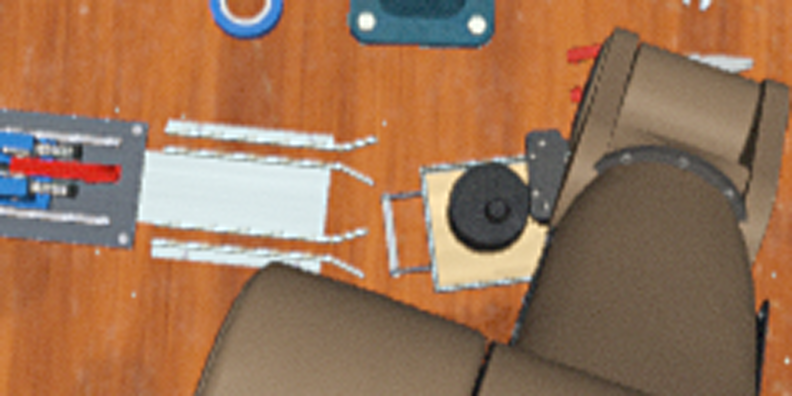

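Run:
```python
from h import *
rows(path((560.1,-29.5,1.712),xend=-112,step=5,n=20))
```

```text
caddy [-167.48    5.5     0.2 ] -> [0.3 0.3] rz -0.46
caddy [-162.28    5.51    0.19] -> [1.1 5.4] rz -0.29
caddy [-157.11    5.41    0.17] -> [ 1.7 10.5] rz -0.11
caddy [-1.5195e+02  5.2100e+00  1.5000e-01] -> [ 2.3 15.5] rz 0.06
caddy [-1.468e+02  4.900e+00  1.300e-01] -> [ 2.8 20.6] rz 0.24
caddy [-1.4168e+02  4.4900e+00  1.1000e-01] -> [ 3.2 25.6] rz 0.42
caddy [-1.3657e+02  3.9700e+00  9.0000e-02] -> [ 3.5 30.7] rz 0.6
caddy [-1.3149e+02  3.3500e+00  7.0000e-02] -> [ 3.8 35.7] rz 0.78
caddy [-1.2642e+02  2.6300e+00  5.0000e-02] -> [ 3.9 40.8] rz 0.96
caddy [-1.2137e+02  1.8000e+00  4.0000e-02] -> [ 3.9 45.8] rz 1.14
caddy [-1.1634e+02  8.8000e-01  2.0000e-02] -> [ 3.9 50.8] rz 1.33
caddy [-111.33    0.      0.  ] -> [ 3.6 55.9] rz 1.49
caddy [-106.33    0.      0.  ] -> [ 2.9 60.8] rz 1.49
caddy [-101.33    0.      0.  ] -> [ 2.1 65.7] rz 1.49
caddy [-96.33   0.     0.  ] -> [ 1.3 70.7] rz 1.49
caddy [-91.33   0.     0.  ] -> [ 0.5 75.6] rz 1.49
caddy [-86.33   0.     0.  ] -> [-0.2 80.6] rz 1.49
caddy [-81.33   0.     0.  ] -> [-1.  85.5] rz 1.49
caddy [-76.33   0.     0.  ] -> [-1.8 90.4] rz 1.49
caddy [-71.33   0.     0.  ] -> [-2.6 95.4] rz 1.49
caddy [-66.33   0.     0.  ] -> [ -3.3 100.3] rz 1.49
```

Call:
play_rows --increments '[{"dx":0.6,"dy":3,"dz":0,"rx":0,"ry":0,"rz":0.15},{"dx":1.1,"dy":6,"dz":0,"rx":0,"ry":0,"rz":0.3},{"dx":1.6,"dy":10,"dz":0,"rx":0,"ry":0,"rz":0.45},{"dx":2,"dy":14,"dz":0,"rx":0,"ry":0,"rz":0.6},{"dx":2.4,"dy":18,"dz":0,"rx":0,"ry":0,"rz":0.75},{"dx":2.8,"dy":22,"dz":0,"rx":0,"ry":0,"rz":0.88},{"dx":3.2,"dy":26,"dz":0,"rx":0,"ry":0,"rz":1.0},{"dx":3.5,"dy":30,"dz":0,"rx":0,"ry":0,"rz":1.15}]'

```text
t: 9.23
eef_pos: [566.2, -84.9, 301.8]
tcp_rot: [3.141, -0.001, 3.113]
ft_force: [-0.8, -0.3, -0.9]
opening: 0.15
```

Run:
```python
from h import *
s=env.state();print(s["t"],s["eef_pos"],s["tcp_rot"],s["opening"],s["ft_force"],s["moment"])
c=cam("wrist"); save(c,"pics/w11b.png",(320,140,640,340),2.5)
```

```text
9.2333 [566.24520401 -84.91870214 301.84666911] [ 3.14105670e+00 -9.31585872e-04  3.11291110e+00] 0.15029191028280198 [-0.78962334 -0.33730768 -0.93242842] [-0.00902672 -0.02579295  0.13048749]
```

View pics/w11b.png

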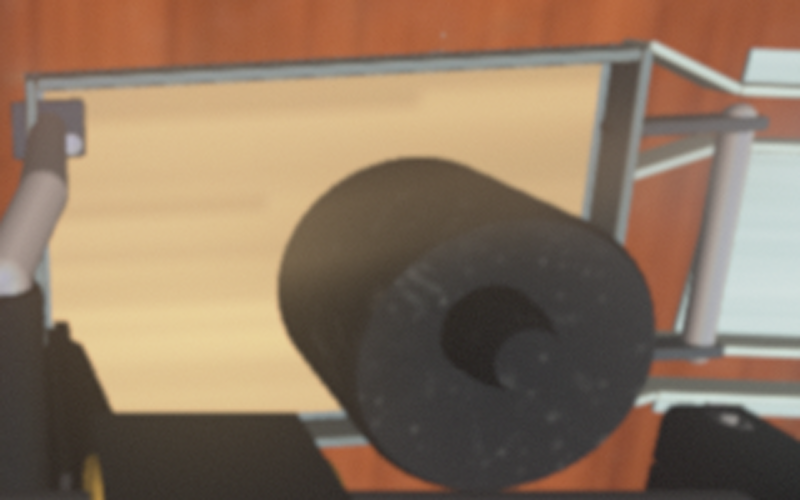

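Run:
```python
from h import *
c=cam("wrist")
pc=lambda a,b:(a/2.5+320,b/2.5+140)
th,L,o1,o2=hdg(c,pc(28,77),pc(650,43)); print(th,L,o1,o2)
s=env.state()
o=s["eef_pos"][:2]+86*np.array([np.cos(th),np.sin(th)]); print(o,todock((*o,th)), 'tool', s["tcp_rot"][2]-np.pi/2-DOCK[2])
for n,q in (("Lout bend",(745,92)),("Lout tip",(650,43)),("Lin bend",(713,147)),("Lout far",(800,90)),("Lin far",(800,150)),("Rin far",(800,352)),("Rin",(720,347)),("Rout",(650,385)),("Rout far",(800,385))):
    w=ray(c,pc(*q),14); print(n,w.round(1),todock((*w[:2],0))[:2].round(1))
```

```text
1.5941757545339021 156.21785234098982 [564.12778593   3.72067743] [ 5.64216202e+02 -6.04366240e-02]
[564.17112504   1.28355569] [-1.36496948e+02  3.36964208e+00  8.61757545e-02] tool 0.03494567531670745
Lout bend [526.5 136.1  14. ] [-4.4 49.4]
Lout tip [511.2 105.3  14. ] [-36.   62.7]
Lin bend [542.9 129.7  14. ] [-9.6 32.7]
Lout far [526.4 152.3  14. ] [11.8 50.6]
Lin far [544.6 156.3  14. ] [17.  32.6]
Rin far [611.6 171.   14. ] [ 35.9 -33.3]
Rin [609.  144.7  14. ] [  9.5 -32.4]
Rout [621.9 124.4  14. ] [-10.  -46.5]
Rout far [623.4 173.6  14. ] [ 39.2 -45. ]
```

```bash
sed -i 's/^DOCK=.*/DOCK=[574.9,131.3,1.508]/' h.py
python3 - <<'E'
from h import *
print(todock((564.2,1.3,1.594)))
rows(path((564.2,1.3,1.594),xend=-100,step=5,n=14))
E
```

```text
[-1.30415244e+02  2.52075163e+00  8.60000000e-02]
caddy [-1.3042e+02  2.5200e+00  9.0000e-02] -> [-0.  0.] rz -0.49
caddy [-1.2547e+02  3.5500e+00  1.0000e-01] -> [-0.  5.] rz -0.59
caddy [-1.2047e+02  4.0700e+00  1.0000e-01] -> [ 0.2 10.1] rz -0.59
caddy [-1.1542e+02  4.0400e+00  9.0000e-02] -> [ 0.8 15.1] rz -0.51
caddy [-1.1034e+02  3.4100e+00  7.0000e-02] -> [ 1.6 20. ] rz -0.33
caddy [-1.0526e+02  2.1100e+00  4.0000e-02] -> [ 2.6 25. ] rz -0.05
caddy [-1.0021e+02  1.0000e-01  0.0000e+00] -> [ 3.7 30.1] rz 0.32
caddy [-95.21   0.     0.  ] -> [ 3.6 35.1] rz 0.33
caddy [-90.21   0.     0.  ] -> [ 3.5 40. ] rz 0.33
caddy [-85.21   0.     0.  ] -> [ 3.3 45. ] rz 0.33
caddy [-80.21   0.     0.  ] -> [ 3.1 50. ] rz 0.33
caddy [-75.21   0.     0.  ] -> [ 2.9 55. ] rz 0.33
caddy [-70.21   0.     0.  ] -> [ 2.8 60. ] rz 0.33
caddy [-65.21   0.     0.  ] -> [ 2.6 65. ] rz 0.33
caddy [-60.21   0.     0.  ] -> [ 2.4 70. ] rz 0.33
```

Call:
play_rows --increments '[{"dx":0.5,"dy":4,"dz":0,"rx":0,"ry":0,"rz":0.15},{"dx":1,"dy":8,"dz":0,"rx":0,"ry":0,"rz":0.3},{"dx":1.4,"dy":12,"dz":0,"rx":0,"ry":0,"rz":0.45},{"dx":1.8,"dy":16,"dz":0,"rx":0,"ry":0,"rz":0.6},{"dx":2.2,"dy":20,"dz":0,"rx":0,"ry":0,"rz":0.7},{"dx":2.5,"dy":24,"dz":0,"rx":0,"ry":0,"rz":0.75},{"dx":2.5,"dy":27,"dz":0,"rx":0,"ry":0,"rz":0.7},{"dx":2.5,"dy":30,"dz":0,"rx":0,"ry":0,"rz":0.6}]'

```text
t: 10.0
eef_pos: [564.6, -54.3, 301.9]
tcp_rot: [3.141, -0.001, 3.052]
ft_force: [-0.5, -0.0, 0.2]
opening: 0.152
```

Run:
```python
from h import *
s=env.state();print(s["t"],s["eef_pos"],s["tcp_rot"],s["opening"],s["ft_force"],s["moment"])
c=cam("wrist"); save(c,"pics/w12b.png",(320,140,640,340),2.5)
```

```text
10.0 [564.56138311 -54.27242891 301.86535179] [ 3.14091295e+00 -1.24313640e-03  3.05166247e+00] 0.1521611401758716 [-0.51607871 -0.01962956  0.23570331] [-0.05312791  0.05908736  0.00056781]
```

View pics/w12b.png

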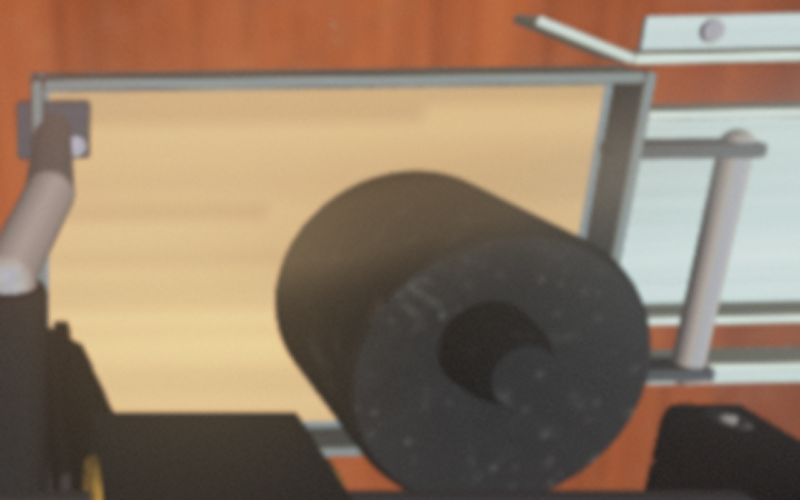

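Run:
```python
from h import *
c=cam("wrist")
pc=lambda a,b:(a/2.5+320,b/2.5+140)
th,L,o1,o2=hdg(c,pc(37,77),pc(652,73)); print(th,L,o1,o2)
s=env.state()
o=s["eef_pos"][:2]+86*np.array([np.cos(th),np.sin(th)]); print(o,todock((*o,th)), 'o1',todock((*((o1+o2)/2),th)),'tool', s["tcp_rot"][2]-np.pi/2-DOCK[2])
for n,q in (("Lout bend",(637,62)),("Lout tip",(535,17)),("Lin ",(650,108)),("Lout far",(800,60)),("Lin far",(800,110)),("Rin far",(800,315)),("Rin",(660,320)),("Rout",(660,355)),("Rout far",(800,350))):
    w=ray(c,pc(*q),14); print(n,w.round(1),todock((*w[:2],0))[:2].round(1))
```

```text
1.4875071559347983 155.77167946740127 [571.59559283  33.50688182] [571.24382655  29.29321893]
[571.72156653  31.5186811 ] [-9.97841086e+01 -3.08961434e+00 -2.04928441e-02] o1 [-9.99214485e+01 -2.79579715e+00 -2.04928441e-02] tool -0.026767265296618437
Lout bend [526.1 135.4  14. ] [ 1.1 48.9]
Lout tip [510.4 104.5  14. ] [-30.8  62.7]
Lin  [540.2 140.8  14. ] [ 7.3 35.2]
Lout far [529.9 183.2  14. ] [49.  48.2]
Lin far [544.9 185.6  14. ] [52.3 33.4]
Rin far [611.9 196.3  14. ] [ 67.1 -32.8]
Rin [609.6 151.8  14. ] [ 22.6 -33.3]
Rout [622.  153.2  14. ] [ 24.8 -45.6]
Rout far [624.3 198.2  14. ] [ 69.9 -45.1]
```

Call:
play_rows --increments '[{"dx":0,"dy":1.5,"dz":0,"rx":0,"ry":0,"rz":-0.1},{"dx":0,"dy":3,"dz":0,"rx":0,"ry":0,"rz":-0.2},{"dx":0,"dy":4.5,"dz":0,"rx":0,"ry":0,"rz":-0.3},{"dx":0,"dy":6,"dz":0,"rx":0,"ry":0,"rz":-0.4},{"dx":0,"dy":7.5,"dz":0,"rx":0,"ry":0,"rz":-0.5},{"dx":0,"dy":9,"dz":0,"rx":0,"ry":0,"rz":-0.55},{"dx":0,"dy":10.5,"dz":0,"rx":0,"ry":0,"rz":-0.6},{"dx":0,"dy":12,"dz":0,"rx":0,"ry":0,"rz":-0.6}]'

```text
t: 10.77
eef_pos: [565.7, -42.1, 301.9]
tcp_rot: [3.141, -0.001, 3.115]
ft_force: [0.7, -0.4, -0.3]
opening: 0.15
```

Run:
```python
from h import *
s=env.state();print(s["t"],s["eef_pos"],s["tcp_rot"],s["opening"],s["ft_force"],s["moment"])
c=cam("wrist"); save(c,"pics/w13b.png",(320,140,640,340),2.5)
c=cam("scene"); save(c,"pics/s13.png",(250,210,380,310),6)
```

```text
10.7667 [565.73556136 -42.10220958 301.89101992] [ 3.14072134e+00 -9.07040353e-04  3.11521770e+00] 0.150447914930481 [ 0.74506924 -0.41549768 -0.28198798] [-0.0677719  -0.15884617 -0.10959667]
```

View pics/w13b.png

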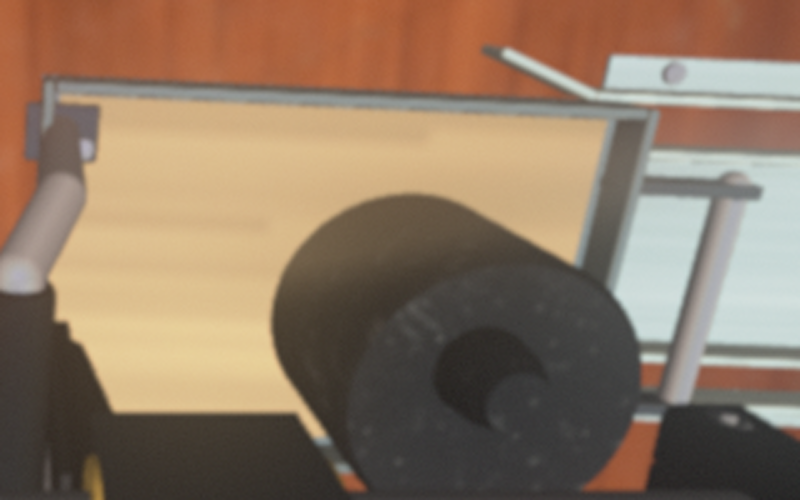

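View pics/s13.png

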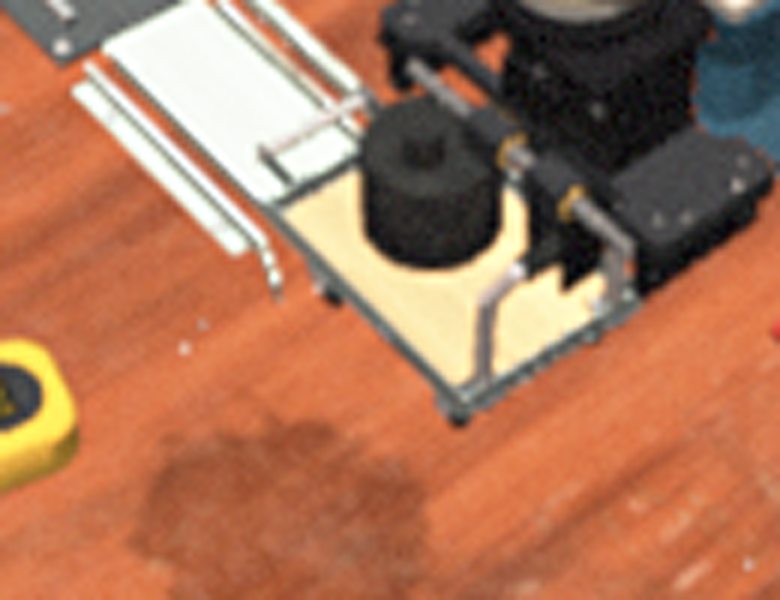

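Run:
```python
from h import *
c=cam("wrist")
pc=lambda a,b:(a/2.5+320,b/2.5+140)
th,L,o1,o2=hdg(c,pc(48,80),pc(655,112)); print(th,L,o1,o2)
s=env.state()
o=s["eef_pos"][:2]+86*np.array([np.cos(th),np.sin(th)]); print(o,todock((*o,th)), 'o1',todock((*((o1+o2)/2),th)),'tool', s["tcp_rot"][2]-np.pi/2-DOCK[2])
for n,q in (("Lout bend",(595,102)),("Lout tip",(500,53)),("Lin ",(660,153)),("Lout far",(800,104)),("Lin far",(800,156)),("Rin far",(800,360)),("Rin",(640,358)),("Rout far",(800,405))):
    w=ray(c,pc(*q),14); print(n,w.round(1),todock((*w[:2],0))[:2].round(1))
c=cam("scene")
def P(x,y,z): 
    w=[o[0]+x*np.cos(th)-y*np.sin(th),o[1]+x*np.sin(th)+y*np.cos(th),z]; return ((proj(c,w)[0]-[250,210])*6).round()
print('RL rim',P(-80,55,52),'FL rim',P(80,55,52),'rear wheel',P(-55,42,12),P(-55,46,6))
for a in (0,.5,-.5,1,-1,1.57,-1.57,3.14): print(a,P(55-12*np.cos(a),42-12*np.sin(a),8))
```

```text
1.4907992055493235 156.01778488174887 [572.80321864  45.09559175] [572.48499256  41.12611201]
[572.58287475  43.63515103] [-8.76374693e+01 -3.18885505e+00 -1.72007945e-02] o1 [-8.81568924e+01 -3.28286763e+00 -1.72007945e-02] tool 0.036132421132051284
Lout bend [527.3 134.2  14. ] [-0.1 47.7]
Lout tip [512. 104.  14.] [-31.2  61. ]
Lin  [543.3 156.4  14. ] [23.1 33.1]
Lout far [529.6 195.6  14. ] [61.3 49.3]
Lin far [545.5 199.1  14. ] [65.9 33.6]
Rin far [613.4 214.3  14. ] [ 85.3 -33.2]
Rin [611.2 162.1  14. ] [ 33.  -34.3]
Rout far [629.7 218.   14. ] [ 90.  -49.3]
RL rim [462. 396.] FL rim [263. 194.] rear wheel [451. 401.] [445. 412.]
0 [332. 283.]
0.5 [339. 276.]
-0.5 [321. 287.]
1 [341. 267.]
-1 [309. 286.]
1.57 [337. 258.]
-1.57 [298. 280.]
3.14 [304. 255.]
```

Call:
play_rows --increments '[{"dx":0,"dy":0,"dz":0,"rx":0,"ry":0,"rz":0},{"dx":0,"dy":0,"dz":0,"rx":0,"ry":0,"rz":0},{"dx":0,"dy":0,"dz":0,"rx":0,"ry":0,"rz":0}]' --fingers 0.22

```text
t: 11.22
eef_pos: [565.6, -42.2, 301.9]
tcp_rot: [3.141, -0.001, 3.115]
ft_force: [-0.3, 0.1, 0.2]
opening: 0.218
```

Call:
play_rows --increments '[{"dx":0,"dy":0,"dz":0,"rx":0,"ry":0,"rz":0},{"dx":0,"dy":0,"dz":0,"rx":0,"ry":0,"rz":0},{"dx":0,"dy":1,"dz":0,"rx":0,"ry":0,"rz":-0.1},{"dx":0,"dy":2.5,"dz":0,"rx":0,"ry":0,"rz":-0.2},{"dx":0,"dy":4,"dz":0,"rx":0,"ry":0,"rz":-0.3},{"dx":-0.2,"dy":6,"dz":0,"rx":0,"ry":0,"rz":-0.4},{"dx":-0.4,"dy":8,"dz":0,"rx":0,"ry":0,"rz":-0.5},{"dx":-0.6,"dy":10,"dz":0,"rx":0,"ry":0,"rz":-0.6}]' --fingers 0.15

```text
t: 11.88
eef_pos: [566.6, -31.9, 301.8]
tcp_rot: [3.141, -0.001, -3.104]
ft_force: [0.6, -0.6, -0.6]
opening: 0.15
```

Run:
```python
from h import *
s=env.state();print(s["t"],s["eef_pos"],s["tcp_rot"],s["opening"],s["ft_force"],s["moment"])
c=cam("wrist"); save(c,"pics/w14b.png",(320,140,640,340),2.5)
```

```text
11.8833 [566.55580789 -31.93449836 301.8478441 ] [ 3.14055102e+00 -1.11682326e-03 -3.10432547e+00] 0.14958987262184448 [ 0.64128162 -0.63693296 -0.60471538] [ 0.0186242  -0.24274593 -0.08602351]
```

View pics/w14b.png

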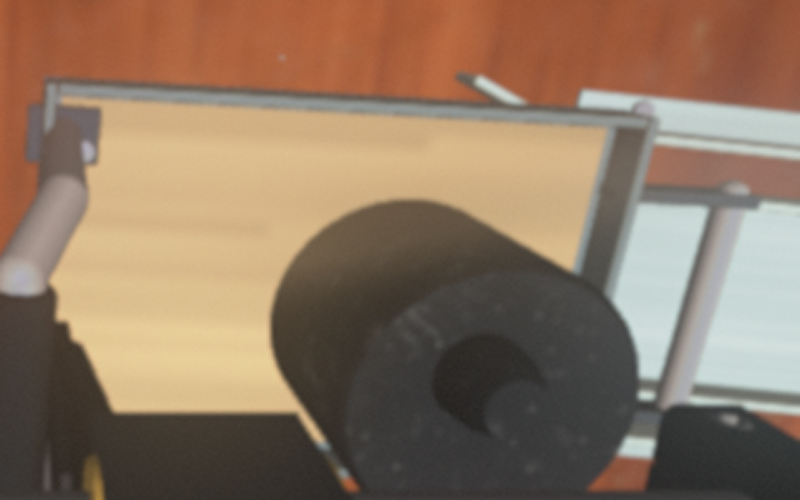

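Run:
```python
from h import *
c=cam("wrist")
pc=lambda a,b:(a/2.5+320,b/2.5+140)
th,L,o1,o2=hdg(c,pc(48,80),pc(655,118)); 
s=env.state()
o=s["eef_pos"][:2]+86*np.array([np.cos(th),np.sin(th)]); print(todock((*o,th)), 'o1',todock((*((o1+o2)/2),th)),'tool', s["tcp_rot"][2]-np.pi/2-DOCK[2]+2*np.pi)
for n,q in (("Lout tip",(475,78)),("Lin ",(660,193)),("Lout far",(800,155)),("Lout ",(680,140)),("Lin far",(800,204)),("Rin far",(800,400)),("Rin",(700,388))):
    w=ray(c,pc(*q),14); print(n,w.round(1),todock((*w[:2],0))[:2].round(1))
```

```text
[-7.73550225e+01  1.35117979e+00  3.77549311e-02] o1 [-7.80666872e+01  1.29478548e+00  3.77549311e-02] tool 0.0999540834424737
Lout tip [511.  104.7  14. ] [-30.5  62.1]
Lin  [543.8 168.1  14. ] [34.8 33.4]
Lout far [530.4 207.7  14. ] [73.5 49.2]
Lout  [527.2 170.1  14. ] [35.7 50. ]
Lin far [545.6 212.2  14. ] [78.9 34.3]
Rin far [611.8 231.5  14. ] [102.3 -30.5]
Rin [608.7 197.4  14. ] [ 68.1 -29.6]
```

Call:
play_rows --increments '[{"dx":-0.2,"dy":3,"dz":0,"rx":0,"ry":0,"rz":0.4},{"dx":-0.3,"dy":6,"dz":0,"rx":0,"ry":0,"rz":0.8},{"dx":-0.4,"dy":9,"dz":0,"rx":0,"ry":0,"rz":1.1},{"dx":-0.6,"dy":12,"dz":0,"rx":0,"ry":0,"rz":1.3},{"dx":-0.7,"dy":15,"dz":0,"rx":0,"ry":0,"rz":1.4},{"dx":-0.8,"dy":18,"dz":0,"rx":0,"ry":0,"rz":1.4},{"dx":-0.9,"dy":21,"dz":0,"rx":0,"ry":0,"rz":1.3},{"dx":-1,"dy":24,"dz":0,"rx":0,"ry":0,"rz":1.2}]'

```text
t: 12.65
eef_pos: [566.6, -7.6, 301.9]
tcp_rot: [3.141, -0.001, 3.055]
ft_force: [-1.4, -0.5, 0.8]
opening: 0.144
```

Run:
```python
from h import *
s=env.state();print(s["t"],s["eef_pos"],s["tcp_rot"],s["opening"],s["ft_force"],s["moment"])
c=cam("wrist"); save(c,"pics/w15b.png",(320,140,640,340),2.5)
```

```text
12.65 [566.6250518   -7.55769491 301.87317438] [ 3.14058404e+00 -1.30933579e-03  3.05451449e+00] 0.14401657284415348 [-1.38983646 -0.51133995  0.79967226] [-0.04574153  0.02018246  0.01059659]
```

View pics/w15b.png

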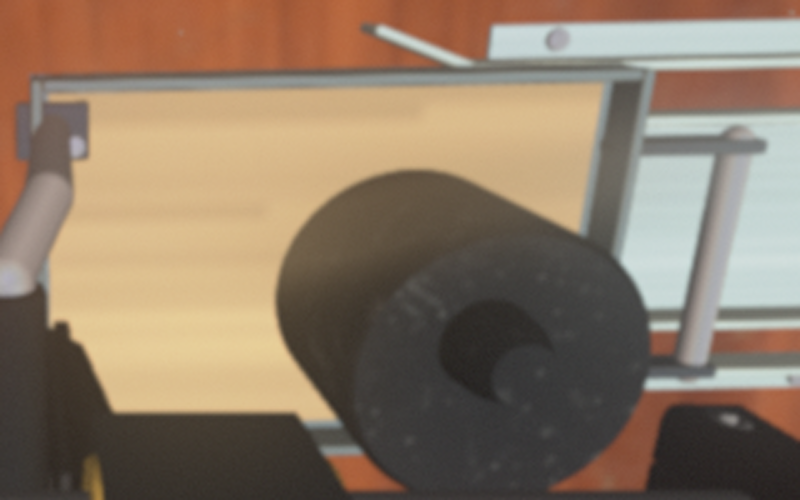

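Run:
```python
from h import *
c=cam("wrist")
pc=lambda a,b:(a/2.5+320,b/2.5+140)
th,L,o1,o2=hdg(c,pc(36,79),pc(651,70)); 
s=env.state()
o=s["eef_pos"][:2]+86*np.array([np.cos(th),np.sin(th)]); print(todock((*o,th)), 'o1',todock((*((o1+o2)/2),th)),'tool', s["tcp_rot"][2]-np.pi/2-DOCK[2])
for n,q in (("Lout tip",(375,30)),("Lout bend ",(475,66)),("Lin ",(660,113)),("Lout far",(800,67)),("Lout ",(660,66)),("Lin far",(800,118)),("Rin far",(800,320)),("Rin",(660,323))):
    w=ray(c,pc(*q),14); print(n,w.round(1),todock((*w[:2],0))[:2].round(1))
```

```text
[-5.28848155e+01 -1.35404838e+00 -9.92015476e-03] o1 [-5.28562737e+01 -1.63134501e+00 -9.92015476e-03] tool -0.024301992256730465
Lout tip [511.8 105.1  14. ] [-30.1  61.3]
Lout bend  [524.8 134.8  14. ] [ 0.3 50.2]
Lin  [543.7 190.8  14. ] [57.5 34.9]
Lout far [533.5 230.4  14. ] [96.3 47.6]
Lout  [529.6 189.2  14. ] [54.9 48.9]
Lin far [548.9 232.9  14. ] [99.8 32.4]
Rin far [615.2 243.6  14. ] [114.6 -33.1]
Rin [612.3 199.   14. ] [ 69.9 -33. ]
```

Call:
play_rows --increments '[{"dx":0,"dy":1,"dz":0,"rx":0,"ry":0,"rz":-0.2},{"dx":0,"dy":2.5,"dz":0,"rx":0,"ry":0,"rz":-0.4},{"dx":0,"dy":4,"dz":0,"rx":0,"ry":0,"rz":-0.6},{"dx":0,"dy":6,"dz":0,"rx":0,"ry":0,"rz":-0.6},{"dx":0,"dy":8,"dz":0,"rx":0,"ry":0,"rz":-0.6},{"dx":0,"dy":10,"dz":0,"rx":0,"ry":0,"rz":-0.5},{"dx":0,"dy":12,"dz":0,"rx":0,"ry":0,"rz":-0.5},{"dx":0,"dy":14,"dz":0,"rx":0,"ry":0,"rz":-0.5}]'

```text
t: 13.42
eef_pos: [567.9, 6.8, 301.9]
tcp_rot: [3.14, -0.001, 3.107]
ft_force: [0.0, -1.1, -0.4]
opening: 0.151
```

Run:
```python
from h import *
s=env.state();print(s["t"],s["eef_pos"],s["tcp_rot"],s["opening"],s["ft_force"],s["moment"])
c=cam("wrist"); save(c,"pics/w16b.png",(320,140,640,340),2.5)
```

```text
13.4167 [567.89580748   6.82133205 301.87152083] [ 3.14039365e+00 -1.21720069e-03  3.10660470e+00] 0.15089025339258488 [ 0.03057501 -1.14767003 -0.38555382] [-0.03356761  0.05020696  0.02369839]
```

View pics/w16b.png

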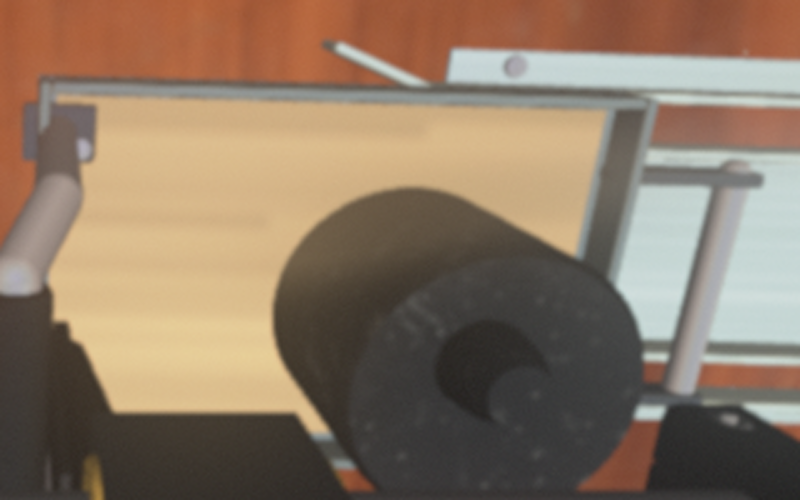

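```bash
cat > m.py <<'E'
from h import *
import sys
def meas(c,a,b,w):
    pc=lambda q:(q[0]/2.5+320,q[1]/2.5+140)
    th,L,o1,o2=hdg(c,pc(a),pc(b)); s=env.state()
    o=s["eef_pos"][:2]+86*np.array([np.cos(th),np.sin(th)])
    ty=(s["tcp_rot"][2]-np.pi/2-DOCK[2]+np.pi)%(2*np.pi)-np.pi
    print('caddy',todock((*o,th)).round(3),'cam',todock((*((o1+o2)/2),th)).round(3),'tool',ty.round(3))
    for n,q in w.items():
        P=ray(c,pc(q),14); print(n,todock((*P[:2],0))[:2].round(1))
E
python3 - <<'E'
from m import *
meas(cam("wrist"),(45,80),(655,100),dict(bend=(430,84),Lout=(800,103),Lout1=(660,95),Lin1=(660,150),Lin=(800,158),Rin=(660,358),Rin2=(800,358)))
E
```

```text
caddy [-3.854e+01 -1.271e+00 -6.000e-03] cam [-3.8588e+01 -1.4840e+00 -6.0000e-03] tool 0.028
bend [-0.5 51.3]
Lout [110.9  48.7]
Lout1 [68.5 49.9]
Lin1 [72.4 33.4]
Lin [115.6  32.1]
Rin [ 88.5 -34.8]
Rin2 [134.1 -33.6]
```

Call:
play_rows --increments '[{"dx":-0.1,"dy":3,"dz":0,"rx":0,"ry":0,"rz":0.1},{"dx":-0.2,"dy":6,"dz":0,"rx":0,"ry":0,"rz":0.15},{"dx":-0.3,"dy":9,"dz":0,"rx":0,"ry":0,"rz":0.2},{"dx":-0.4,"dy":12,"dz":0,"rx":0,"ry":0,"rz":0.2},{"dx":-0.5,"dy":15,"dz":0,"rx":0,"ry":0,"rz":0.2},{"dx":-0.6,"dy":18,"dz":0,"rx":0,"ry":0,"rz":0.2},{"dx":-0.7,"dy":21,"dz":0,"rx":0,"ry":0,"rz":0.2},{"dx":-0.8,"dy":24,"dz":0,"rx":0,"ry":0,"rz":0.2}]'

```text
t: 14.18
eef_pos: [569.5, 31.2, 301.9]
tcp_rot: [3.14, -0.001, 3.086]
ft_force: [0.6, -0.5, 0.6]
opening: 0.151
```

Run:
```python
from h import *
s=env.state();print(s["t"],s["eef_pos"],s["tcp_rot"],s["opening"],s["ft_force"],s["moment"])
c=cam("wrist"); save(c,"pics/w17b.png",(320,140,640,340),2.5)
```

```text
14.1833 [569.51445888  31.24569459 301.87822524] [ 3.14029385e+00 -1.33432932e-03  3.08618837e+00] 0.15145870062938463 [ 0.59837489 -0.46035701  0.60555081] [-0.04745648  0.05247581 -0.01987982]
```

View pics/w17b.png

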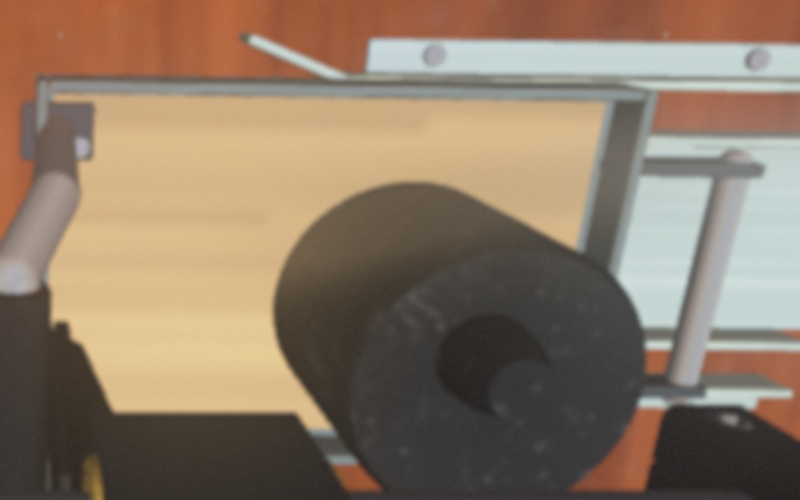

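Call:
play_rows --increments '[{"dx":0,"dy":3,"dz":0,"rx":0,"ry":0,"rz":0},{"dx":0,"dy":7,"dz":0,"rx":0,"ry":0,"rz":0},{"dx":0,"dy":11,"dz":0,"rx":0,"ry":0,"rz":0},{"dx":0,"dy":15,"dz":0,"rx":0,"ry":0,"rz":0},{"dx":0,"dy":19,"dz":0,"rx":0,"ry":0,"rz":0},{"dx":0,"dy":23,"dz":0,"rx":0,"ry":0,"rz":0},{"dx":0,"dy":27,"dz":0,"rx":0,"ry":0,"rz":0},{"dx":0,"dy":30,"dz":0,"rx":0,"ry":0,"rz":0}]'

```text
t: 14.9
eef_pos: [571.2, 62.1, 301.9]
tcp_rot: [3.14, -0.001, 3.086]
ft_force: [0.2, -1.1, -1.7]
opening: 0.151
```

Run:
```python
from m import *
s=env.state();print(s["t"],s["eef_pos"],s["tcp_rot"],s["opening"],s["ft_force"],s["moment"])
c=cam("wrist"); save(c,"pics/w18b.png",(320,140,640,340),2.5)
c=cam("top"); save(c,"pics/t18.png",(160,180,400,300),3.3)
```

```text
14.9 [571.24796631  62.10648939 301.94127495] [ 3.14001318e+00 -1.08319921e-03  3.08644027e+00] 0.15093517598666398 [ 0.22796318 -1.09186066 -1.73099663] [-0.12455363 -0.14559935  0.00112324]
```

View pics/w18b.png

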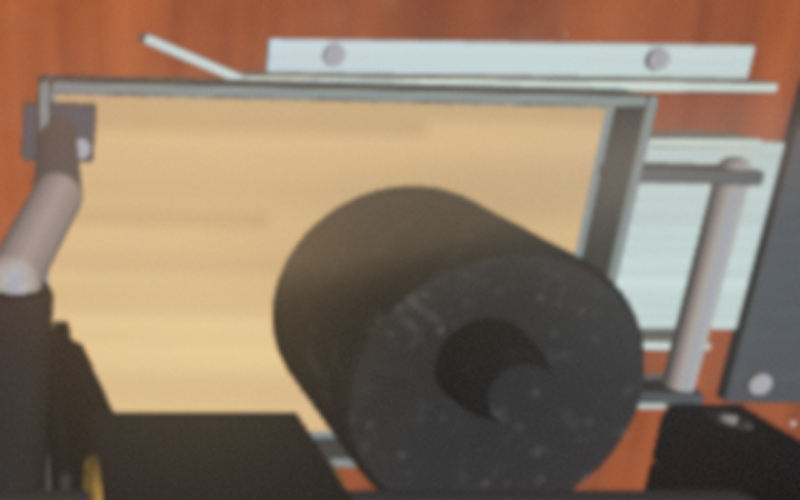

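View pics/t18.png

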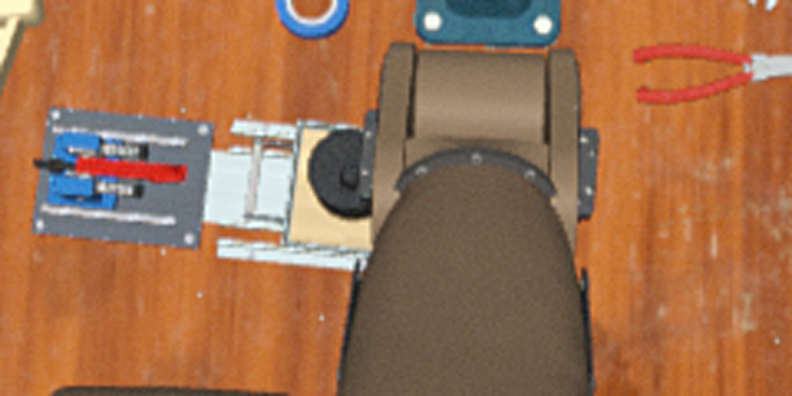

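Call:
play_rows --increments '[{"dx":0,"dy":3,"dz":0,"rx":0,"ry":0,"rz":0},{"dx":0,"dy":7,"dz":0,"rx":0,"ry":0,"rz":0},{"dx":0,"dy":11,"dz":0,"rx":0,"ry":0,"rz":0},{"dx":0,"dy":15,"dz":0,"rx":0,"ry":0,"rz":0},{"dx":0,"dy":19,"dz":0,"rx":0,"ry":0,"rz":0},{"dx":0,"dy":23,"dz":0,"rx":0,"ry":0,"rz":0},{"dx":0,"dy":27,"dz":0,"rx":0,"ry":0,"rz":0},{"dx":0,"dy":30,"dz":0,"rx":0,"ry":0,"rz":0}]'

```text
t: 15.67
eef_pos: [572.9, 92.6, 302.0]
tcp_rot: [3.14, -0.001, 3.087]
ft_force: [1.1, -0.5, -1.0]
opening: 0.153
```

Run:
```python
from m import *
s=env.state();print(s["t"],s["eef_pos"],s["tcp_rot"],s["opening"],s["ft_force"],s["moment"])
c=cam("wrist"); save(c,"pics/w19b.png",(320,140,640,340),2.5)
c=cam("top"); save(c,"pics/t19.png",(160,180,300,280),5.5)
```

```text
15.6667 [572.88067419  92.57692327 301.97831788] [ 3.13997139e+00 -1.07871313e-03  3.08699735e+00] 0.1533453639450543 [ 1.09557749 -0.49568671 -0.95268175] [-0.12009553 -0.15406378 -0.05839986]
```

View pics/w19b.png

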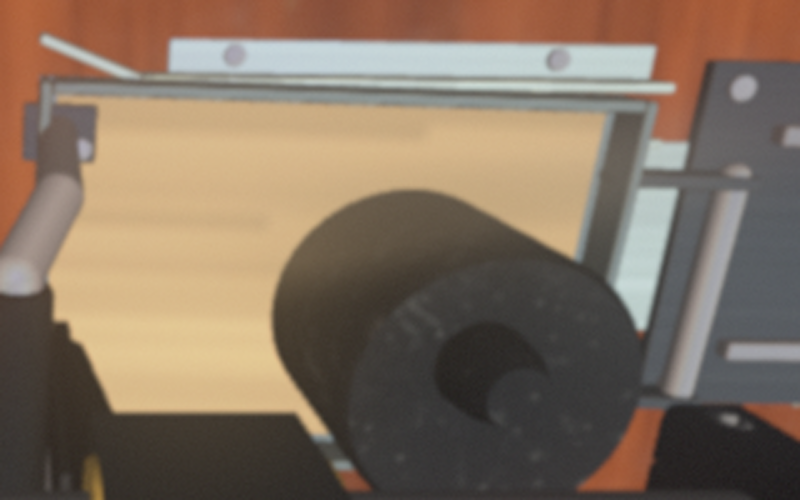

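View pics/t19.png

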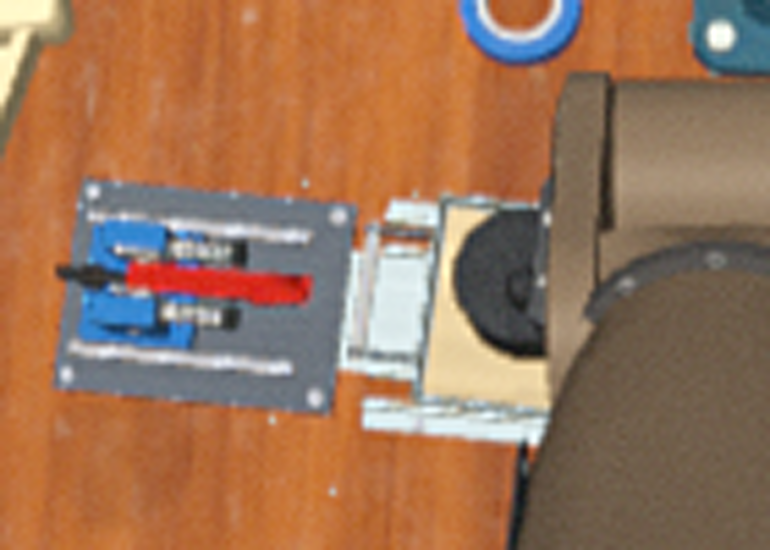

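Call:
play_rows --increments '[{"dx":0,"dy":3,"dz":0,"rx":0,"ry":0,"rz":0},{"dx":0,"dy":6,"dz":0,"rx":0,"ry":0,"rz":0},{"dx":0,"dy":9,"dz":0,"rx":0,"ry":0,"rz":0},{"dx":0,"dy":12,"dz":0,"rx":0,"ry":0,"rz":0},{"dx":0,"dy":15,"dz":0,"rx":0,"ry":0,"rz":0},{"dx":0,"dy":18,"dz":0,"rx":0,"ry":0,"rz":0},{"dx":0,"dy":21,"dz":0,"rx":0,"ry":0,"rz":0},{"dx":0,"dy":24,"dz":0,"rx":0,"ry":0,"rz":0}]'

```text
t: 16.43
eef_pos: [574.2, 116.9, 302.0]
tcp_rot: [3.14, -0.001, 3.087]
ft_force: [1.1, -1.2, -0.3]
opening: 0.15
```

Run:
```python
from m import *
s=env.state();print(s["t"],s["eef_pos"],s["tcp_rot"],s["opening"],s["ft_force"],s["moment"])
c=cam("wrist"); save(c,"pics/w20b.png",(320,140,640,340),2.5)
c=cam("top"); save(c,"pics/t20.png",(160,180,300,280),5.5)
```

```text
16.4333 [574.15397281 116.93770804 301.97520318] [ 3.13977067e+00 -1.13832999e-03  3.08735072e+00] 0.14952475453287487 [ 1.0545259  -1.16222713 -0.26539051] [-0.08370522 -0.15000053 -0.05111175]
```

View pics/w20b.png

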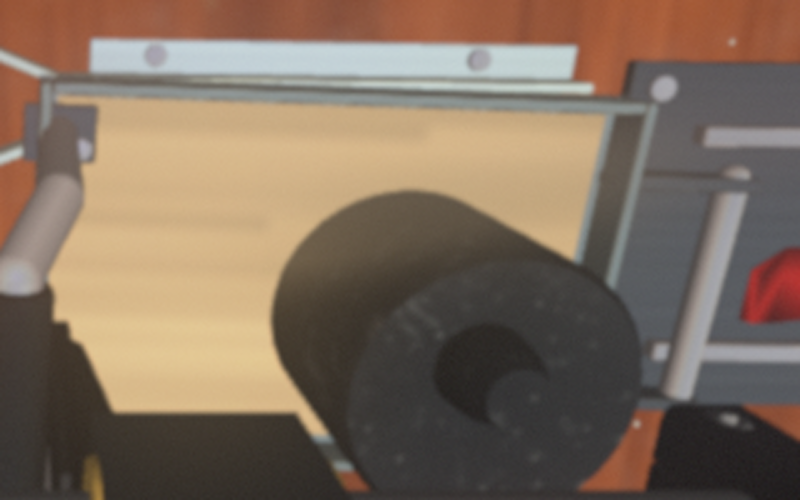

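View pics/t20.png

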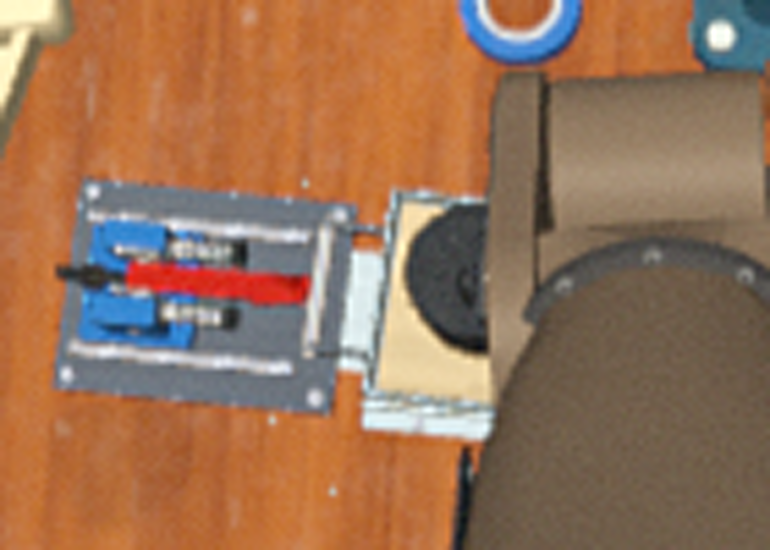

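Call:
play_rows --increments '[{"dx":0,"dy":2,"dz":0,"rx":0,"ry":0,"rz":0},{"dx":0,"dy":4,"dz":0,"rx":0,"ry":0,"rz":0},{"dx":0,"dy":6,"dz":0,"rx":0,"ry":0,"rz":0},{"dx":0,"dy":8,"dz":0,"rx":0,"ry":0,"rz":0},{"dx":0,"dy":10,"dz":0,"rx":0,"ry":0,"rz":0},{"dx":0,"dy":12,"dz":0,"rx":0,"ry":0,"rz":0},{"dx":0,"dy":14,"dz":0,"rx":0,"ry":0,"rz":0},{"dx":0,"dy":16,"dz":0,"rx":0,"ry":0,"rz":0}]'

```text
t: 17.2
eef_pos: [575.0, 133.2, 302.0]
tcp_rot: [3.14, -0.001, 3.088]
ft_force: [0.2, -3.5, -0.1]
opening: 0.15
```

Run:
```python
from m import *
s=env.state();print(s["t"],s["eef_pos"],s["tcp_rot"],s["opening"],s["ft_force"],s["moment"])
c=cam("wrist"); save(c,"pics/w21b.png",(320,140,640,340),2.5)
c=cam("top"); save(c,"pics/t21.png",(160,200,260,270),8)
```

```text
17.2 [574.97351355 133.18968315 302.01962674] [ 3.13975233e+00 -1.21632783e-03  3.08768167e+00] 0.15041473757266077 [ 0.23824298 -3.47233642 -0.14520377] [-0.49318417  0.00701288 -0.08460591]
```

View pics/w21b.png

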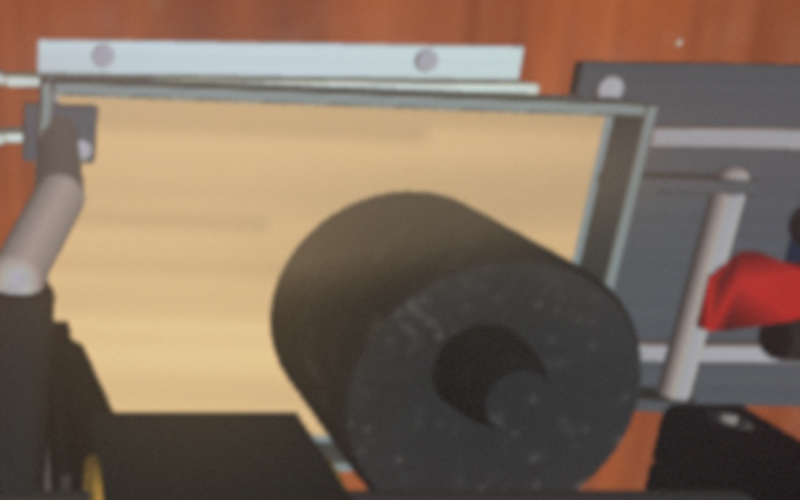

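View pics/t21.png

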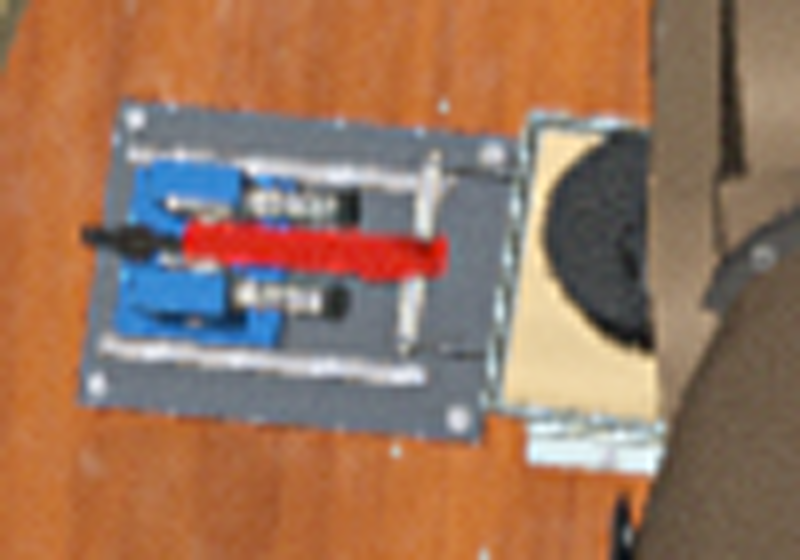

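Call:
play_rows --increments '[{"dx":0,"dy":1.5,"dz":0,"rx":0,"ry":0,"rz":0},{"dx":0,"dy":3.5,"dz":0,"rx":0,"ry":0,"rz":0},{"dx":0,"dy":5.5,"dz":0,"rx":0,"ry":0,"rz":0},{"dx":0,"dy":7.5,"dz":0,"rx":0,"ry":0,"rz":0},{"dx":0,"dy":9,"dz":0,"rx":0,"ry":0,"rz":0},{"dx":0,"dy":10.5,"dz":0,"rx":0,"ry":0,"rz":0},{"dx":0,"dy":12,"dz":0,"rx":0,"ry":0,"rz":0},{"dx":0,"dy":13,"dz":0,"rx":0,"ry":0,"rz":0}]'

```text
t: 17.97
eef_pos: [575.7, 146.6, 302.0]
tcp_rot: [3.139, -0.001, 3.088]
ft_force: [1.1, -2.6, 1.7]
opening: 0.152
```

Run:
```python
from m import *
s=env.state();print(s["t"],s["eef_pos"],s["tcp_rot"],s["opening"],s["ft_force"],s["moment"])
c=cam("wrist"); save(c,"pics/w22b.png",(480,140,640,340),3)
c=cam("top"); save(c,"pics/t22.png",(160,200,260,270),8)
```

```text
17.9667 [575.7006041  146.59936054 301.9842291 ] [ 3.13921523e+00 -1.05779906e-03  3.08775881e+00] 0.15173364485604623 [ 1.08914483 -2.631479    1.70301823] [-0.46427885 -0.12003733 -0.0447845 ]
```

View pics/w22b.png

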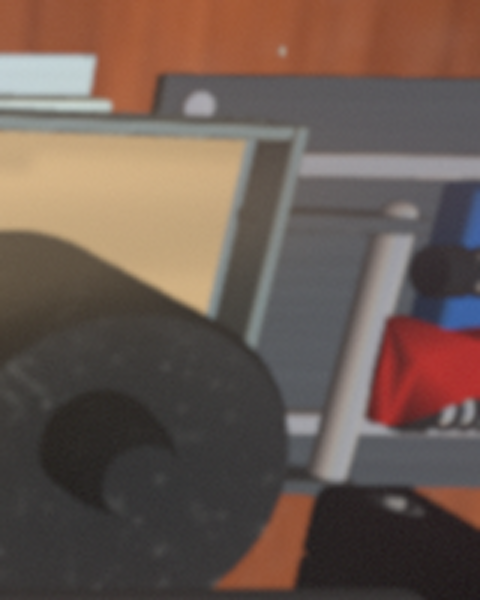

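View pics/t22.png

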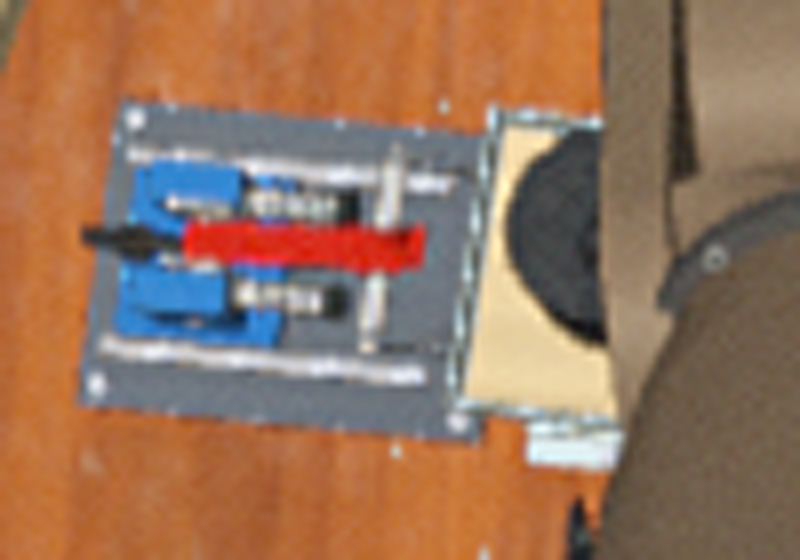

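Run:
```python
from m import *
c=cam("wrist")
f=lambda a,b:(480+a/3,140+b/3)
for q in ((411,270),(403,270),(372,270)): print(todock((*ray(c,f(*q),42)[:2],0)))
c=cam("top"); g=lambda a,b:(160+a/8,200+b/8)
for q in ((358,205),(348,300),(390,205),(376,300)): print('top',todock((*ray(c,g(*q),42)[:2],0)))
```

```text
[220.18092102  14.91258763  -1.508     ]
[218.31973694  14.89926735  -1.508     ]
[211.10861828  14.8476582   -1.508     ]
top [220.94711098 -20.62346017  -1.508     ]
top [220.19701669  14.29098869  -1.508     ]
top [209.51407145 -21.69027507  -1.508     ]
top [210.23278772  13.36737777  -1.508     ]
```

Call:
play_rows --increments '[{"dx":0,"dy":0.5,"dz":0,"rx":0,"ry":0,"rz":0},{"dx":0,"dy":1,"dz":0,"rx":0,"ry":0,"rz":0},{"dx":0,"dy":1.5,"dz":0,"rx":0,"ry":0,"rz":0},{"dx":0,"dy":2,"dz":0,"rx":0,"ry":0,"rz":0},{"dx":0,"dy":2,"dz":0,"rx":0,"ry":0,"rz":0}]'

```text
t: 18.58
eef_pos: [575.8, 148.7, 302.0]
tcp_rot: [3.139, -0.001, 3.088]
ft_force: [1.7, -1.6, 1.1]
opening: 0.15
```

Call:
play_rows --increments '[{"dx":0,"dy":0.5,"dz":0,"rx":0,"ry":0,"rz":0},{"dx":0,"dy":1,"dz":0,"rx":0,"ry":0,"rz":0},{"dx":0,"dy":1,"dz":0,"rx":0,"ry":0,"rz":0}]'

```text
t: 18.83
eef_pos: [575.9, 149.8, 302.0]
tcp_rot: [3.139, -0.001, 3.088]
ft_force: [-0.4, -2.1, 0.7]
opening: 0.152
```

Run:
```python
from m import *
for i in range(3):
    c=cam("wrist"); s=env.state();print(s["t"],s["eef_pos"],s["opening"],s["ft_force"],s["moment"])
save(c,"pics/w23b.png",(480,140,640,340),3)
```

```text
18.8833 [575.86140894 149.74899007 301.95791322] 0.14976736038544142 [ 1.10278843 -2.36092093  1.077171  ] [-0.23394902 -0.13804453 -0.03534294]
18.9333 [575.87291336 149.73562714 301.94815385] 0.1540252361355217 [ 1.24775696 -1.84179461  1.86205509] [-0.22342062 -0.16400425  0.01146967]
18.9833 [575.8568602  149.74715375 301.96416772] 0.15465099744986652 [ 0.58817333 -1.38778911  1.32012532] [-0.18432197 -0.15888675 -0.05028235]
```

View pics/w23b.png

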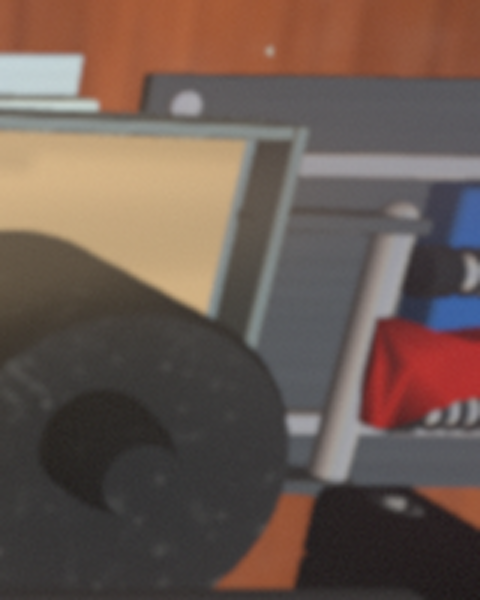

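Call:
play_rows --increments '[{"dx":0,"dy":0.5,"dz":0,"rx":0,"ry":0,"rz":0},{"dx":0,"dy":1,"dz":0,"rx":0,"ry":0,"rz":0},{"dx":0,"dy":1,"dz":0,"rx":0,"ry":0,"rz":0}]'

```text
t: 19.23
eef_pos: [575.9, 150.8, 302.0]
tcp_rot: [3.139, -0.001, 3.088]
ft_force: [0.6, -2.3, 1.9]
opening: 0.147
```

```bash
cat > f.py <<'E'
from m import *
F=[]
for i in range(6):
    c=cam("wrist"); s=env.state();F.append(np.r_[s["ft_force"],s["moment"][0],s["opening"]])
print(s["t"],s["eef_pos"].round(2),np.mean(F,0).round(2))
import sys
save(c,f"pics/w{sys.argv[1]}.png",(480,140,640,340),3)
c=cam("top"); save(c,f"pics/t{sys.argv[1]}.png",(160,200,260,270),8)
E
python3 f.py 24
```

```text
19.5333 [575.92 150.77 301.98] [ 0.53 -1.67  1.26 -0.23  0.15]
```

View pics/w24.png

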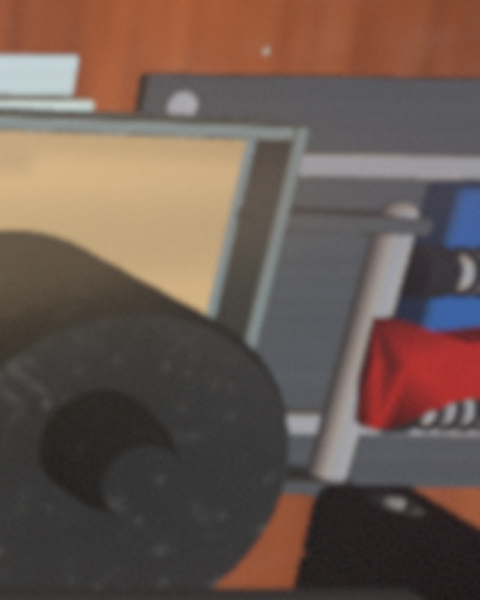

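View pics/t24.png

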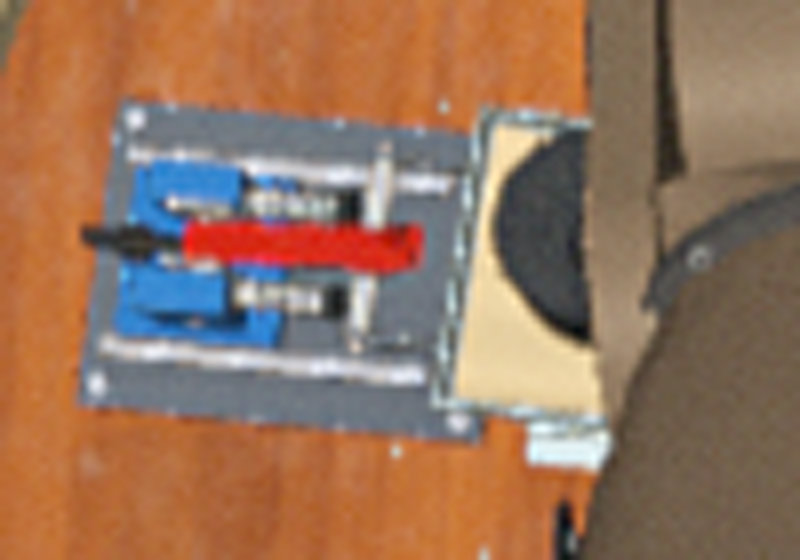

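Call:
play_rows --increments '[{"dx":0,"dy":0.5,"dz":0,"rx":0,"ry":0,"rz":0},{"dx":0,"dy":1,"dz":0,"rx":0,"ry":0,"rz":0},{"dx":0,"dy":1,"dz":0,"rx":0,"ry":0,"rz":0}]'

```text
t: 19.83
eef_pos: [576.0, 151.8, 302.0]
tcp_rot: [3.139, -0.001, 3.088]
ft_force: [0.3, -1.4, 1.2]
opening: 0.151
```

```bash
python3 f.py 25
```

```text
20.1333 [575.97 151.79 301.99] [ 0.4  -0.83  1.17 -0.19  0.15]
```

Call:
play_rows --increments '[{"dx":0,"dy":0.5,"dz":0,"rx":0,"ry":0,"rz":0},{"dx":0,"dy":1,"dz":0,"rx":0,"ry":0,"rz":0},{"dx":0,"dy":1,"dz":0,"rx":0,"ry":0,"rz":0}]'

```text
t: 20.43
eef_pos: [576.0, 152.8, 302.0]
tcp_rot: [3.139, -0.001, 3.088]
ft_force: [1.2, -1.8, 1.7]
opening: 0.153
```

```bash
python3 f.py 26
```

```text
20.7333 [576.05 152.81 301.96] [ 0.85 -1.17  1.09 -0.16  0.15]
```

View pics/w26.png

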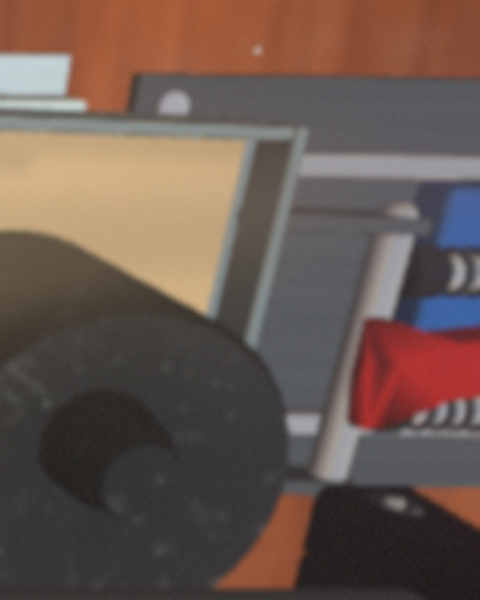

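View pics/t26.png

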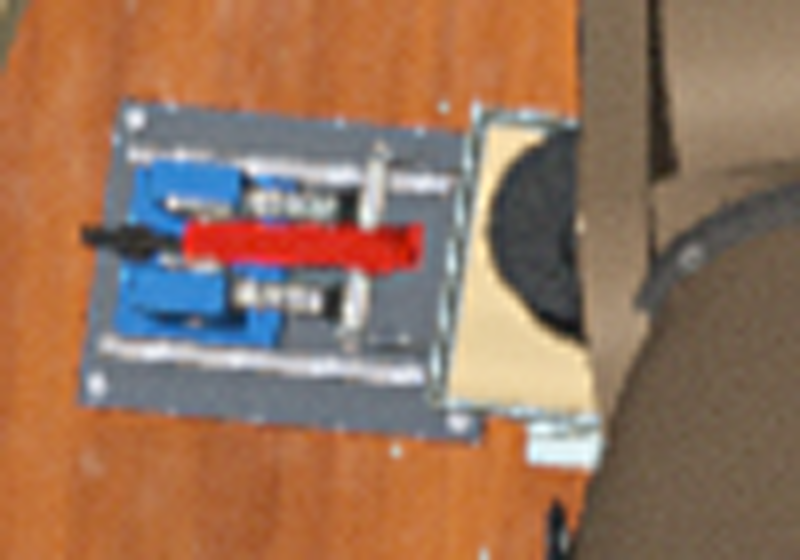

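Call:
play_rows --increments '[{"dx":0,"dy":0.5,"dz":0,"rx":0,"ry":0,"rz":0},{"dx":0,"dy":1,"dz":0,"rx":0,"ry":0,"rz":0},{"dx":0,"dy":1,"dz":0,"rx":0,"ry":0,"rz":0}]'

```text
t: 21.03
eef_pos: [576.1, 153.8, 302.0]
tcp_rot: [3.139, -0.001, 3.088]
ft_force: [1.2, -2.3, 2.1]
opening: 0.153
```

```bash
python3 f.py 27
```

```text
21.3333 [576.09 153.79 301.97] [ 1.02 -2.13  1.84 -0.39  0.15]
```

View pics/t27.png

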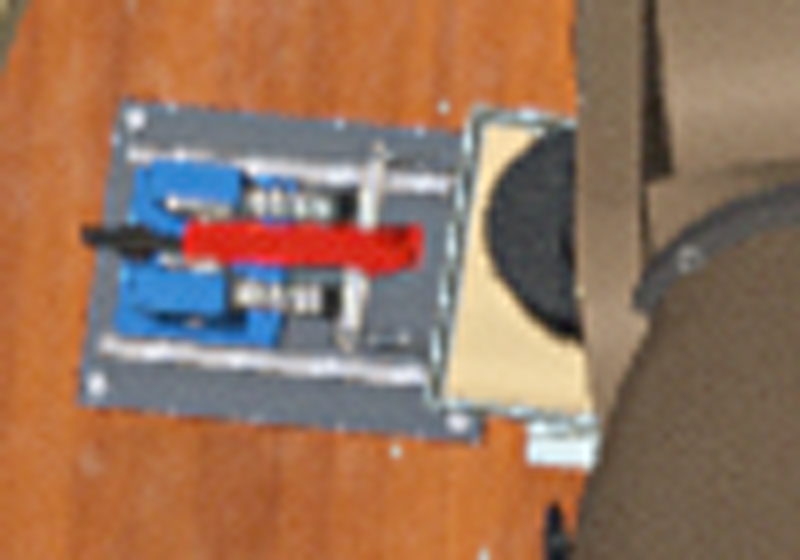

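Call:
play_rows --increments '[{"dx":0,"dy":0.5,"dz":0,"rx":0,"ry":0,"rz":0},{"dx":0,"dy":1,"dz":0,"rx":0,"ry":0,"rz":0},{"dx":0,"dy":1,"dz":0,"rx":0,"ry":0,"rz":0}]'

```text
t: 21.63
eef_pos: [576.2, 154.8, 302.0]
tcp_rot: [3.139, -0.001, 3.088]
ft_force: [0.6, -2.9, 1.8]
opening: 0.152
```

```bash
python3 f.py 28
```

```text
21.9333 [576.14 154.78 301.96] [ 1.05 -3.18  1.43 -0.49  0.15]
```

View pics/t28.png

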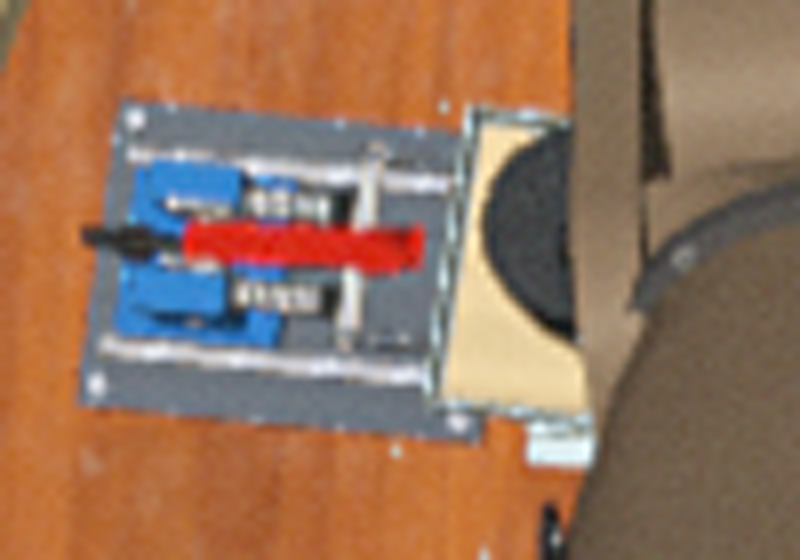

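View pics/w28.png

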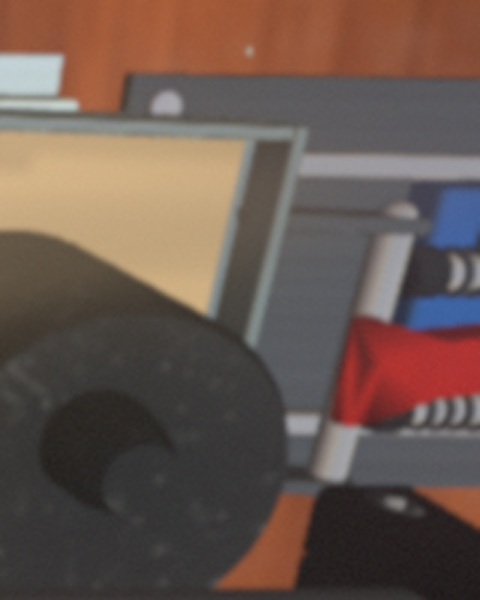

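Call:
play_rows --increments '[{"dx":0,"dy":0.4,"dz":0,"rx":0,"ry":0,"rz":0},{"dx":0,"dy":0.8,"dz":0,"rx":0,"ry":0,"rz":0},{"dx":0,"dy":0.8,"dz":0,"rx":0,"ry":0,"rz":0}]'

```text
t: 22.23
eef_pos: [576.2, 155.6, 302.0]
tcp_rot: [3.139, -0.001, 3.088]
ft_force: [0.6, -2.9, 1.8]
opening: 0.149
```

```bash
python3 f.py 29
```

```text
22.5333 [576.2  155.59 301.98] [ 1.07 -3.12  1.87 -0.55  0.15]
```

View pics/t29.png

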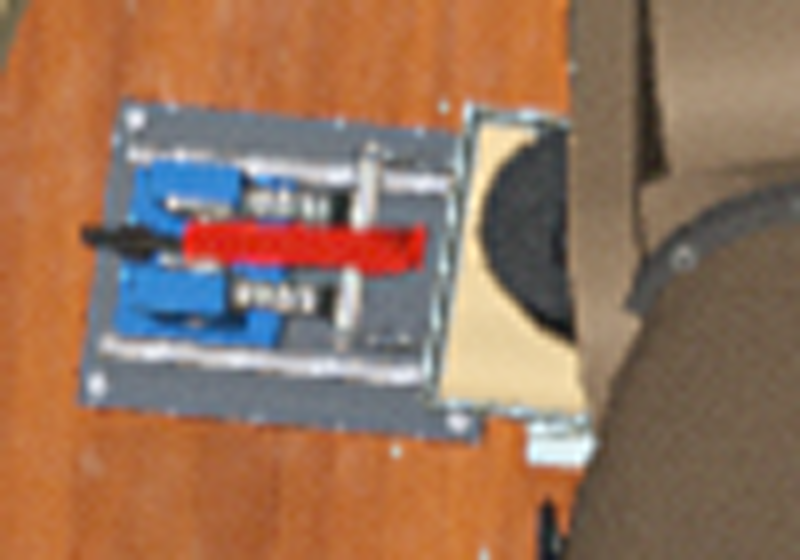

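Call:
play_rows --increments '[{"dx":0,"dy":0.4,"dz":0,"rx":0,"ry":0,"rz":0},{"dx":0,"dy":0.7,"dz":0,"rx":0,"ry":0,"rz":0},{"dx":0,"dy":0.7,"dz":0,"rx":0,"ry":0,"rz":0}]'

```text
t: 22.83
eef_pos: [576.2, 156.4, 302.0]
tcp_rot: [3.138, -0.001, 3.088]
ft_force: [1.0, -3.0, 1.8]
opening: 0.147
```

```bash
python3 f.py 30
```

```text
23.1333 [576.25 156.37 301.98] [ 1.42 -2.24  1.45 -0.29  0.15]
```

View pics/t30.png

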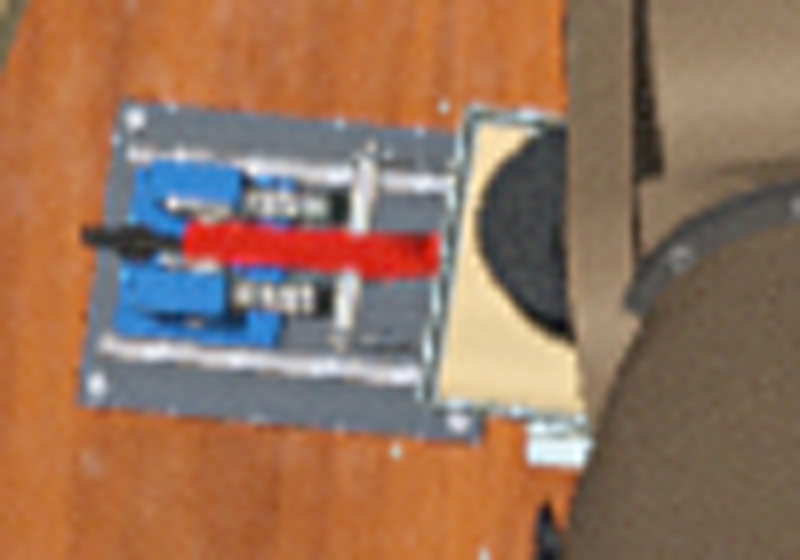

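View pics/w30.png

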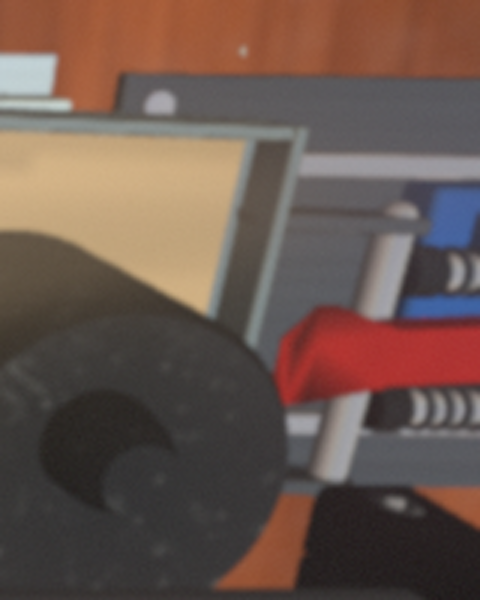

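Call:
play_rows --increments '[{"dx":0,"dy":-0.5,"dz":0,"rx":0,"ry":0,"rz":0},{"dx":0,"dy":-1,"dz":0,"rx":0,"ry":0,"rz":0},{"dx":0,"dy":-1.5,"dz":0,"rx":0,"ry":0,"rz":0},{"dx":0,"dy":-2,"dz":0,"rx":0,"ry":0,"rz":0}]' --fingers 0.2

```text
t: 23.52
eef_pos: [576.0, 154.4, 301.8]
tcp_rot: [3.138, -0.001, 3.088]
ft_force: [0.0, 0.4, 0.3]
opening: 0.199
```

Call:
play_rows --increments '[{"dx":0,"dy":0,"dz":0,"rx":0,"ry":0,"rz":0},{"dx":0,"dy":0,"dz":0,"rx":0,"ry":0,"rz":0},{"dx":0,"dy":0,"dz":0,"rx":0,"ry":0,"rz":0},{"dx":0,"dy":0,"dz":0,"rx":0,"ry":0,"rz":0}]' --fingers 0.4

```text
t: 23.85
eef_pos: [576.0, 154.4, 301.8]
tcp_rot: [3.138, -0.001, 3.088]
ft_force: [0.2, 0.6, -0.1]
opening: 0.385
```

```bash
python3 f.py 31
python3 - <<'E'
from h import *
c=cam("wrist"); save(c,"pics/w31f.png")
E
```

```text
24.15 [576.   154.42 301.83] [-0.23  0.34  0.18  0.01  0.4 ]
```

View pics/t31.png

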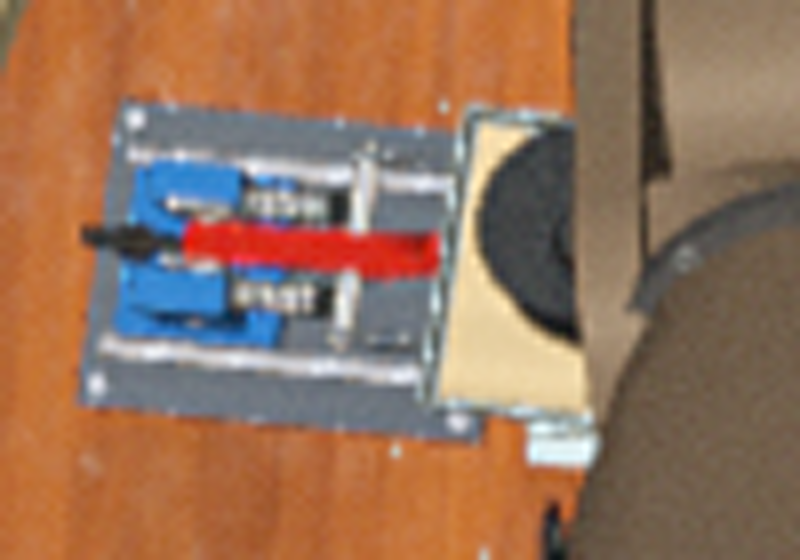

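View pics/w31f.png

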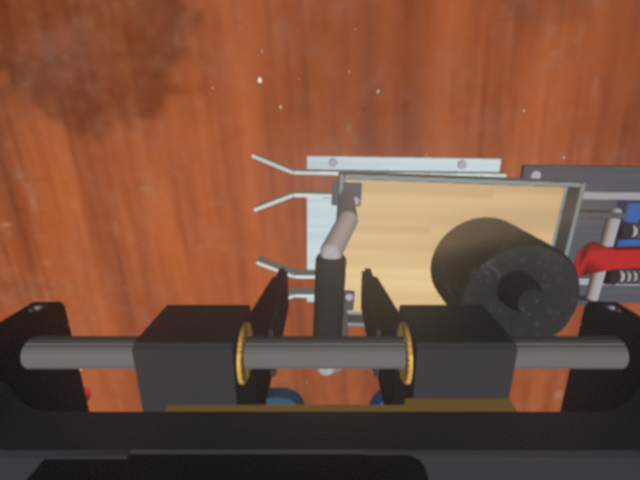

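Call:
play_rows --increments '[{"dx":0,"dy":0,"dz":-8,"rx":0,"ry":0,"rz":0},{"dx":0,"dy":0,"dz":-20,"rx":0,"ry":0,"rz":0},{"dx":0,"dy":0,"dz":-35,"rx":0,"ry":0,"rz":0},{"dx":0,"dy":0,"dz":-55,"rx":0,"ry":0,"rz":0},{"dx":0,"dy":0,"dz":-75,"rx":0,"ry":0,"rz":0},{"dx":0,"dy":0,"dz":-95,"rx":0,"ry":0,"rz":0},{"dx":0,"dy":-20,"dz":-115,"rx":0,"ry":0,"rz":0},{"dx":0,"dy":-40,"dz":-130,"rx":0,"ry":0,"rz":0}]'

```text
t: 24.92
eef_pos: [573.7, 114.2, 434.0]
tcp_rot: [3.138, 0.001, 3.089]
ft_force: [0.8, -0.5, 0.6]
opening: 0.397
```

Call:
play_rows --increments '[{"dx":0,"dy":-40,"dz":0,"rx":0,"ry":0,"rz":0},{"dx":0,"dy":-80,"dz":0,"rx":0,"ry":0,"rz":0},{"dx":0,"dy":-120,"dz":0,"rx":0,"ry":0,"rz":0},{"dx":0,"dy":-160,"dz":0,"rx":0,"ry":0,"rz":0},{"dx":0,"dy":-190,"dz":0,"rx":0,"ry":0,"rz":0},{"dx":0,"dy":-200,"dz":0,"rx":0,"ry":0,"rz":0},{"dx":0,"dy":-200,"dz":0,"rx":0,"ry":0,"rz":0}]'

```text
t: 25.5
eef_pos: [563.0, -87.5, 433.7]
tcp_rot: [3.138, 0.001, 3.086]
ft_force: [0.6, 0.3, 0.3]
opening: 0.398
```

Run:
```python
from h import *
c=cam("top"); save(c,"pics/t32.png",(150,180,310,300),5); 
c=cam("scene"); save(c,"pics/s32.png",(210,150,350,280),5)
print(env.state()["t"],env.state()["eef_pos"],env.state()["ft_force"])
```

```text
25.6 [563.2253843  -85.01040726 433.57643951] [-0.59104905  0.62233274 -0.43645199]
```

View pics/t32.png

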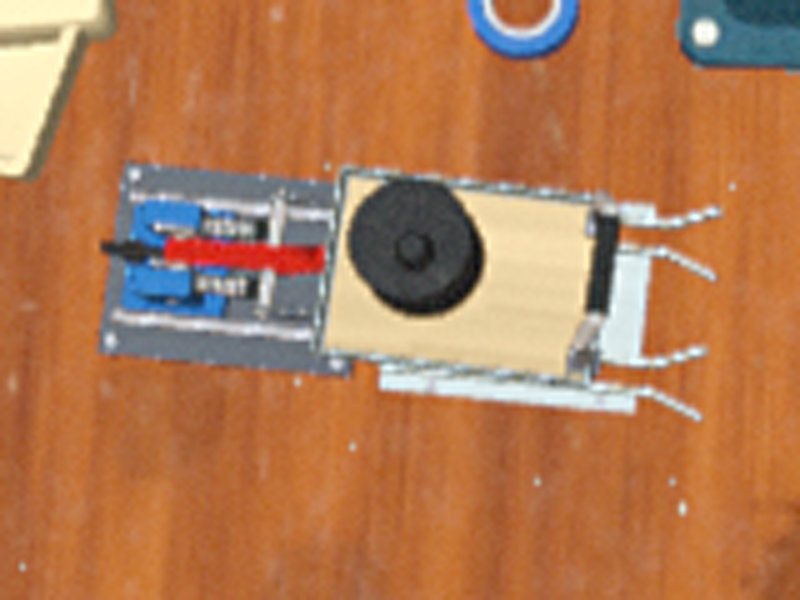

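View pics/s32.png

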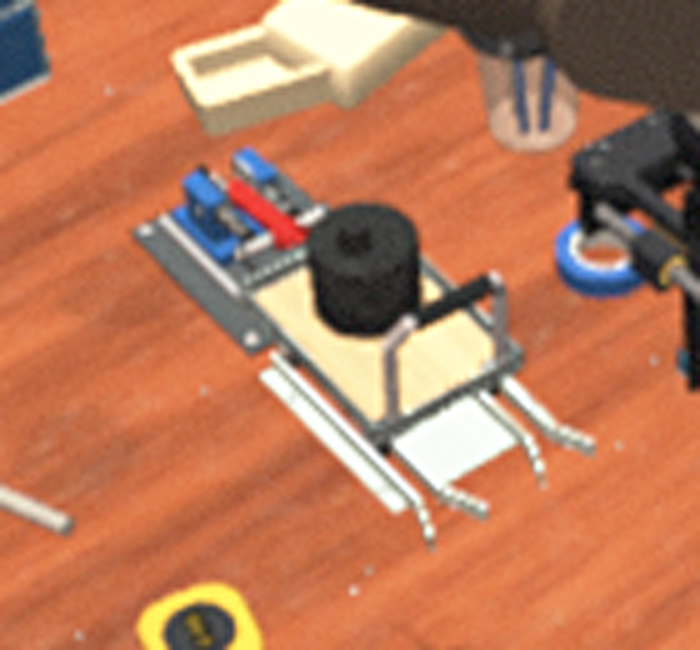

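Run:
```python
from h import *
c=cam("top"); pc=lambda L:[(a/5+150,b/5+180) for a,b in L]
p,r=fitpose(c,[(80,-55,52),(80,55,52),(-80,55,52),(-80,-55,52),(112,-36,42),(112,36,42)],pc([(343,170),(318,352),(592,382),(608,196),(280,195),(263,310)]))
d,_=fitpose(c,[(0,-42,14),(0,42,14)],pc([(658,232),(647,373)]))
p[2]%=2*np.pi; d[2]%=2*np.pi
print(p,r,d,todock(p,[*d[:2],1.508]))
env.job_done(); print(env.state()["t"])
```

```text
[584.48038637 238.21447673   1.49049854] [[-0.9 -1.1]
 [-1.2  0. ]
 [ 0.   0.1]
 [ 1.4 -0.3]
 [ 0.4 -0.1]
 [ 0.3  1.3]] [577.358696   132.27061508   1.53093307] [ 1.06181964e+02 -4.59139475e-01 -1.75014567e-02]
the job is handed in; nothing more can be done
the job is handed in; nothing more can be done
```

The caddy is docked in the bay with the red hook down behind its nose bar. I let go, backed the arm clear, and handed the job in at about 26 s of the 66 s allowed.

**What I did:** I rolled the caddy with the fingers held loosely round the handlebar and steered it along an S-curve. It entered the tracks straight. I then pressed it home in steps of about 1 mm or less until the hook dropped.

**Last checks:**
- **Position:** the top camera put the caddy about 106 mm into the bay, 0.5 mm off the middle and 0.02 rad off straight. Single-camera measurements here are good to roughly 2–5 mm along the bay.
- **Hook:** it was down behind the bar, and it held after I opened the fingers.
- **Push force:** readings at the wrist stayed under 4 N throughout the final press. That suggests the buffers were squeezed only about 3 mm.
- **Potted part:** the large black one is standing upright on its tray.
- **Other things:** the tape measure and the rest looked untouched.

**Not confirmed:**
- **Right castor:** no camera I used could see it, so I only saw the left castor trailing straight, about 88 mm before the mouth. The right one entered its track without any jam or force spike.
- **Camera disagreement:** the top and wrist cameras differed by about 5 mm along the bay, so I relied on contact force and the sight of the hook for the final press.

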